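Spot the last neck screw through the plate with the automatic centre punch

ROBOT

A 6-joint arm with a two-finger parallel gripper is mounted at the origin on the work surface. World frame = base frame: x ahead of the robot, y to its left, z up, the work surface at z = 0. Lengths are in m, angles in rad, forces in N, time in s.
With the tool pointing down it reaches from about 0.425 to 0.95 m from the base axis. Payload 3.5 kg.
Tool frame: the origin (TCP) lies at the very end of the fingers, on their centre line; the grasp point (between the pads) lies 19 mm behind it; z points along the fingers, y is the direction in which the jaws open and shut (so a half turn about z gives the same grasp; the last joint's range is limited). The gripper opens to 85 mm and grips with 20 to 120 N. Pads are 22 mm wide; open, the fingers measure 114 mm over their backs; the gripper's body (76 mm by 85 mm) begins 54 mm behind the grasp point. The pads swing forward as they close: fully open they stand 13 mm farther back than shut.
Start: joints at [-1.467, 0.286, 1.577, -0, 1.279, -0.15], TCP at [0.17, -0.653, 0.231] pointing down, gripper open.
Joint ranges: [-2.77, 2.77], [-0.9, 2.22], [0.21, 2.48], [-1.53, 4.67], [0.24, 2.81], [-2.84, 2.84]. Speed limits (rad/s): [2.79, 2.79, 3.14, 3.14, 3.14, 3.14].

INTERFACE

Orientations are given as a unit quaternion [x, y, z, w].
In Python, from plant import get_state, read_camera, sign_off gives the robot as it stands.
- The arm moves only by the tool step_arm, never from a script. Its argument "targets" is a list that holds one entry, the list of rows, each a list of 5 numbers: the opening, from 0 (shut) to 1 (fully open), then the shift along the tool's x, y, z each as a share of 4 cm, from -1 to 1, then the turn about the tool's z as a share of 5 degrees, from -1 to 1. A call has 1 to 10 rows; each row shifts and turns the commanded pose from where the row before left it, along the tool's axes as they then stand; what a row does not reach is not made up. A row lasts 1/12 s, in which the tool goes at most 41.7 mm and 7.16 degrees, less where a joint would pass 70% of its speed; a pose out of reach is approached as far as the arm can. A call with a number of a shift or a turn outside -1 to 1 is refused whole. A call with a gripper value outside its range is refused whole. The fingers move at their own pace and stop on an object; "squeeze" is the grip in N (left out, the last holds). Time passes only in rows, so rows that do not move let the fingers close. It gives the time, the measured TCP pose, the force and the opening at its end, in the units of the state.
- get_state(): the state, without advancing time (a new reading comes with each control period).
- read_camera(name): name is "scene" or "top" or "wrist"; returns a dict with "pixels" (400x640x3 uint8, red, green, blue), "range_z" (400x640 float32, m along the optical axis (not along the pixel's ray), 0 where there is no reading), "mtx" (3x3 intrinsics, pixels), "k1" (the pictures are not rectified: a ray, as slopes to the right and down, at radius r is drawn at 1 + k1 r^2 times it, then the intrinsics apply), "rvec" (rotation vector, rad) and "tvec" (3), from world to camera coordinates, as OpenCV has them. Camera axes: x right, y down, z forward; pixel columns grow to the right and rows downward; lengths in m; the calibration is good to about 2 mm. A picture is of the moment at which its call begins.
- sign_off(): hands the job in, once; it reports no verdict.
The state is a dict: "time": time; "qpos": joint angles; "dq": joint speeds; "joint_efforts": joint torques, N m; "eef_pos": TCP position; "tcp_rot": TCP orientation; "contact_force": force on the tool from outside, world axes, zero at the start; "wrist_torque": the same for the moment, N m; "opening": opening from 0.0 (shut) to 1.0 (fully open).
Only numpy, scipy, OpenCV 4.12 (cv2) and the standard library are available. Lean on these libraries where they do the work, as an engineer would, in place of code of your own. Each camera call takes 0.05 s, during which the arm holds its last target.

TASK

One hole of the guitar's neck plate still has no screw. Take the automatic centre punch from the tool rack, stand its point upright on the wood in that empty hole and press slowly straight down until you feel the hidden spring snap; stop there rather than forcing it on against its stop, and do not let it off on the plate or anywhere else. Then hang the punch back in the rack hole it came from and leave everything else where it is.

Things in the scene. Friction and masses are not known exactly. Their poses are not given: they have to be found in the camera images.
- punch: automatic centre punch: steel tool with dark rings and dark cap, hanging upright, point down, in one of the rack's three holes (varies). Origin on its axis at the shoulder, z up along the axis. Barrel and cap 18 mm across, from the shoulder to 76 mm above it; below it a sleeve 11 mm across, 34 mm long, last 7 mm tapered to 9 mm. About 180 g, balance point about 20 mm above the shoulder.
- punch_mouth (a point): point on the punch's axis at the sleeve's lower end, 34 mm below the shoulder. From it the sliding nose (7 mm across) sticks out 14 mm, then (set by hand) the hardened point, 4 mm across with a 3 mm cone at its tip. The point has been reground and reset in its collet: at rest the tip lies anywhere from 19 to 31 mm below this point, and that is not measured.
- punch_nose (a joint): how far the nose is pushed into the punch, m: 0 fully out, 0.0105 solid stop. The hidden spring needs 2.5 N to start and climbs to about 13.5 N at 7.5 to 8 mm, then lets go: within about 1 mm more the force falls below 5 N (the snap, complete past 0.0085). After it there are only 1 to 2 mm to the stop, where the force shoots up: press at about 10 mm/s. Resets when lifted.
- rack: fixed wooden tool rack: a board 70 mm deep (its x), 224 mm long (its y), 20 mm thick with its top 85 mm above the bench, on two end cheeks. Three through holes 14.5 mm across in the middle of its depth, at y = -65, 0 and +65 mm; a tool hangs in each by its shoulder. Origin on the bench under the middle of the board.
- guitar: small solid-body electric guitar, fixed on padded battens, back upwards, neck along its +x. Body 310 mm long, about 210 mm wide, its flat wooden back 70 mm above the bench. Origin on the bench, under a point 150 mm from the body's tail end.
- plate: fixed steel neck plate on the guitar's back near the neck, 66 mm (x) by 52 mm (y), 3 mm thick, four straight holes 6 mm across at x = +-24 mm, y = +-17 mm. Origin at the centre of its underside, on the wood.
- spot: the pencil cross on the bare wood in the middle of the one plate hole that has no screw yet (any of the four). Origin on the wood surface, 3 mm below the top of the plate, at the hole's centre.
- screw1: black oval-head screw already driven in another hole of the plate; head 10 mm across, standing 2.3 mm above the plate. Origin on the wood at the centre of its hole.
- screw2: black oval-head screw already driven in another hole of the plate; head 10 mm across, standing 2.3 mm above the plate. Origin on the wood at the centre of its hole.
- screw3: black oval-head screw already driven in another hole of the plate; head 10 mm across, standing 2.3 mm above the plate. Origin on the wood at the centre of its hole.
- awl: scratch awl with a dark wooden handle, 26 mm across, hanging in the rack, top 62 mm above the board. Bystander. Origin at its shoulder.
- nutdriver: nut driver with a green handle, 20 mm across, hanging in the rack, top 66 mm above the board. Bystander. Origin at its shoulder.
- glue: white glue bottle with yellow cap, 56 mm across, 150 mm tall. Bystander. Origin at its foot.
- sanding: cork sanding block 100 x 55 x 32 mm. Bystander. Origin under its centre.
- tray: dark steel screw tray 110 x 75 x 22 mm. Bystander. Origin under its centre.
- hammer: small hammer lying on the bench. Bystander.
- thumbplane: small brass plane 85 x 28 mm, 34 mm high. Bystander. Origin under its centre.

How it is judged:
By the outcome, as a careful person would: the job done as asked, in the order asked, and still so for the second after the job is handed in, with the robot touching nothing.
It also fails if it takes over 69 s, if anything falls off the work surface, if the arm or the gripper's body presses on something with over 40 N, if the wrist force passes 120 N, or if a joint passes its speed limit or range.

## Working session

There is one attempt and no reset: what is moved stays moved. The work goes in short steps, Python scripts to look and compute and a tool call to move; the robot and the scene stay as the last step left them, time stands still between calls to the robot, and variables do not carry over. Pictures are saved under pics/ and viewed, and the job is handed in when it is done.

Besides the shell and the picture viewer there is one more tool, called after "Call:" as a command line: name --argument value ..., lists and objects as JSON in quotes. step_arm: Moves the arm, as the interface text tells. Shift numbers are shares of 4 cm and turn numbers shares of 5 degrees, none past 1 either way. Its arguments: {"type":"object","properties":{"targets":{"type":"array"},"squeeze":{"type":"number"}},"required":["targets"]}

```bash
mkdir -p pics; ls; cat > h.py <<'E'
import numpy as np, cv2
from plant import get_state, read_camera, sign_off
def shot(n,f):
    d=read_camera(n); cv2.imwrite(f'pics/{f}.png',d['pixels'][:,:,::-1]); np.savez(f'pics/{f}.npz',**{k:np.asarray(v) for k,v in d.items()}); return d
def load(f): return dict(np.load(f'pics/{f}.npz'))
def ray(d,u,v):
    K=d['mtx'];k1=float(d['k1']);xd=(u-K[0,2])/K[0,0];yd=(v-K[1,2])/K[1,1]
    n=cv2.undistortPoints(np.array([[[u,v]]],float),K,np.array([k1,0,0,0.]))[0,0]
    R=cv2.Rodrigues(np.asarray(d['rvec'],float))[0];t=np.asarray(d['tvec'],float).ravel()
    return -R.T@t, R.T@np.array([n[0],n[1],1.])
def onz(d,u,v,z):
    c,r=ray(d,u,v); return c+r*(z-c[2])/r[2]
def pt(d,u,v):
    c,r=ray(d,u,v); return c+r*d['range_z'][int(round(v)),int(round(u))]
def proj(d,p):
    return cv2.projectPoints(np.array([p],float).reshape(-1,1,3),np.asarray(d['rvec'],float),np.asarray(d['tvec'],float),d['mtx'],np.array([float(d['k1']),0,0,0]))[0].reshape(-1,2)
E
python3 - <<'E'
from h import *
s=get_state();print(s)
for n in('scene','top','wrist'):
    d=shot(n,n+'0'); print(n,d['mtx'].tolist(),d['k1'],ray(d,320,200))
E
```

```text
pics
{'time': 0.0, 'qpos': array([-1.46701961e+00,  2.87188370e-01,  1.57817293e+00,  1.57558742e-05,
        1.27862864e+00, -1.50017341e-01]), 'dq': array([-5.92091348e-04,  8.27675858e-04, -1.76564938e-03, -1.98347980e-04,
       -2.05425954e-05,  2.73912676e-04]), 'joint_efforts': array([ 4.77471349e-04, -4.05983698e+01, -2.92625248e+01, -1.11389033e-04,
        5.82581299e-03,  2.03506937e-05]), 'eef_pos': array([ 0.16942949, -0.65270632,  0.22993426]), 'tcp_rot': array([ 9.91958946e-01,  1.26554384e-01,  3.52499223e-05, -1.19815032e-03]), 'contact_force': array([-1.21454456,  0.03920055, -0.47374426]), 'wrist_torque': array([-0.00715295,  0.02873178, -0.00879823]), 'opening': 1.0019133869349959}
scene [[443.49201520975276, 0.0, 324.87359858713023], [0.0, 443.49201520975276, 199.2506533826122], [0.0, 0.0, 1.0]] 0.00763037513048823 (array([1.61386766, 0.30981519, 0.88201065]), array([-0.76216261, -0.28404827, -0.58184908]))
top [[368.43533529195423, 0.0, 320.3153132835243], [0.0, 368.43533529195423, 201.18363654765258], [0.0, 0.0, 1.0]] 0.00732464841331675 (array([ 0.33889923, -0.05331776,  1.27242372]), array([ 0.18078046, -0.01357175, -0.98343545]))
wrist [[322.4161129603955, 0.0, 321.55212449648917], [0.0, 322.4161129603955, 200.12750147388024], [0.0, 0.0, 1.0]] 0.020390889490012554 (array([ 0.23721678, -0.6349182 ,  0.37194622]), array([-0.26530578, -0.06154452, -0.96221019]))
```

View pics/scene0.png

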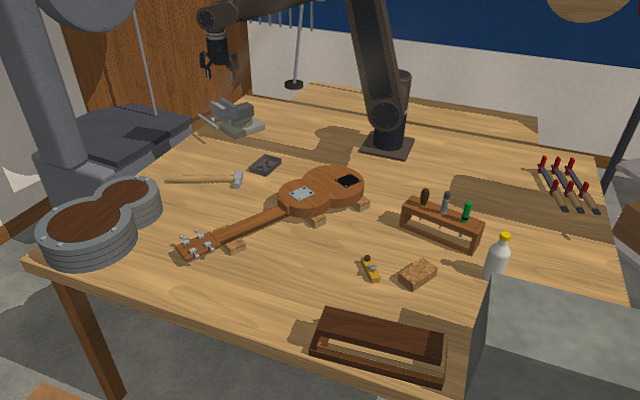

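View pics/top0.png

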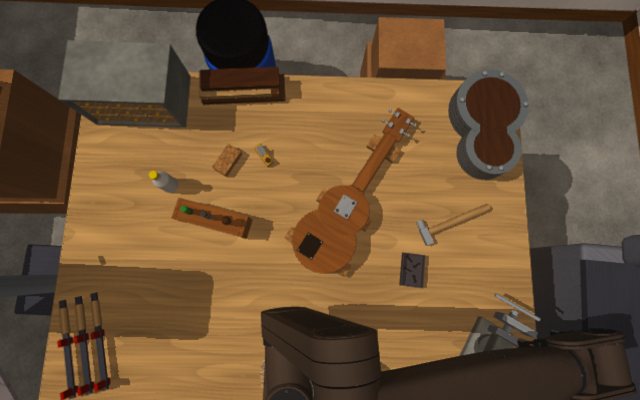

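View pics/wrist0.png

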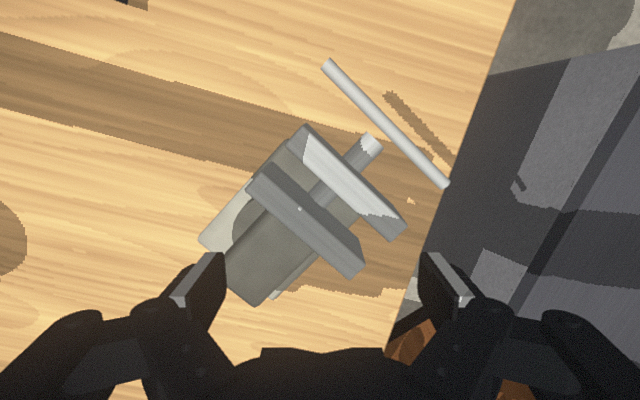

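The rack shows in scene near (440,222) and in top near (211,218). The punch looks like the middle tool, at scene (446,203). The guitar plate is at scene (302,193) and top (345,207). Next I'll zoom in on both.

```bash
python3 - <<'E'
from h import *
a=load('scene0');b=load('top0')
def crop(d,u,v,w,h,s): 
    return cv2.resize(d['pixels'][v:v+h,u:u+w,::-1],None,fx=s,fy=s,interpolation=cv2.INTER_CUBIC)
A=np.hstack([crop(a,395,180,100,75,4),crop(a,270,165,100,75,4)]);B=np.hstack([crop(b,165,190,100,75,4),crop(b,310,180,100,75,4)])
cv2.imwrite('pics/z0.png',np.vstack([A,B]))
# rough
for u,v in((183,210),(207,215),(227,220)): print('tool',pt(b,u,v))
print('plate',pt(b,345,207), pt(a,302,193))
for u,v in((425,196),(446,203),(467,210)): print(pt(a,u,v))
E
```

```text
tool [0.50236688 0.34838393 0.15246413]
tool [0.48962417 0.27607703 0.14711255]
tool [0.47583989 0.2141852  0.14687489]
plate [ 0.53820334 -0.15303075  0.07258203] [ 0.54313192 -0.15101982  0.0751851 ]
[0.49489678 0.22482946 0.13309693]
[0.50231453 0.28801938 0.12991608]
[0.51569888 0.34895158 0.13107665]
```

View pics/z0.png

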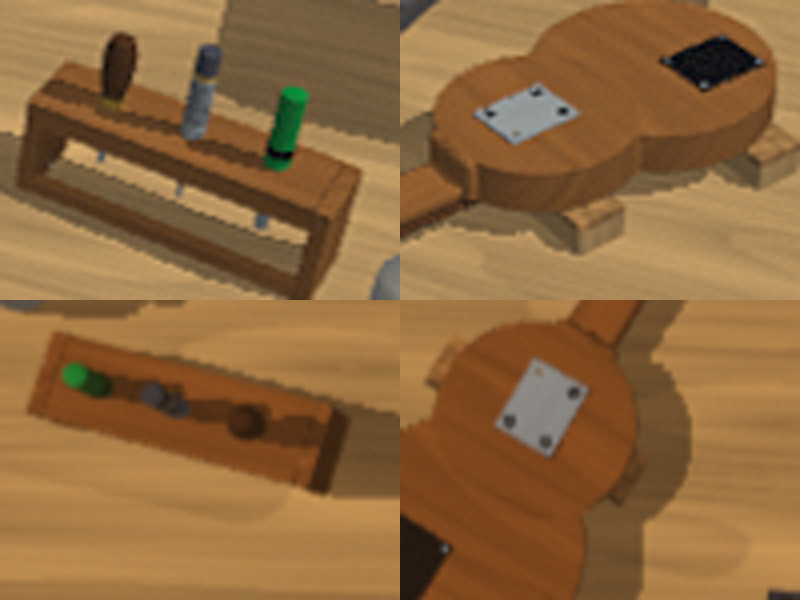

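The punch is the middle tool, between the brown awl and the green nut driver. The empty plate hole is the neck-end one at top (345,198) and scene (299,198). I'll turn so the jaws open across the rack, then look at the plate with the wrist camera.

Call:
step_arm --targets '[[[1,0,0,0,-1],[1,0,0,0,-1],[1,0,0,0,-1],[1,0,0,0,-1],[1,0,0,0,-1],[1,0,0,0,-1],[1,0,0,0,-1],[1,0,0,0,-1],[1,0,0,0,-1],[1,0,0,0,-1]]]'

```text
time: 0.98
eef_pos: [0.1695, -0.6531, 0.2307]
tcp_rot: [0.844, 0.536, 0.0, -0.0]
contact_force: [0.8, 0.8, -0.4]
opening: 1.0
```

Call:
step_arm --targets '[[[1,0,0,0,-1],[1,0,0,0,-1],[1,0,0,0,-0.7],[1,0.88,0.4,0,0],[1,0.88,0.4,0,0],[1,0.88,0.4,0,0],[1,0.88,0.4,0,0],[1,0.88,0.4,0,0],[1,0.88,0.4,0,0],[1,0.88,0.4,0,0]]]'

```text
time: 1.82
eef_pos: [0.3308, -0.4337, 0.231]
tcp_rot: [0.777, 0.629, 0.0, -0.0]
contact_force: [0.8, -0.5, 0.2]
opening: 0.999
```

Call:
step_arm --targets '[[[1,0.88,0.4,0,0],[1,0.88,0.4,0,0],[1,0.88,0.4,0,0],[1,0.88,0.4,0,0],[1,0.88,0.4,0,0],[1,0.88,0.4,0,0],[1,0.88,0.4,0,0],[1,0.88,0.4,0,0],[1,0.88,0.4,0,0],[1,0,0,0,0]]]'

```text
time: 2.65
eef_pos: [0.5391, -0.1502, 0.2311]
tcp_rot: [0.775, 0.632, 0.001, -0.001]
contact_force: [0.1, 0.4, 0.7]
opening: 0.999
```

```bash
python3 - <<'E'
from h import *
s=get_state();print(s['time'],s['eef_pos'],s['tcp_rot'])
d=shot('wrist','w1');print(ray(d,320,200))
E
```

```text
2.65 [ 0.5391037  -0.15022253  0.23111752] [ 7.75012095e-01  6.31944966e-01  1.22871801e-03 -5.50025573e-04]
(array([ 0.55361694, -0.08198686,  0.37316387]), array([-0.05832922, -0.26331667, -0.96295657]))
```

View pics/w1.png

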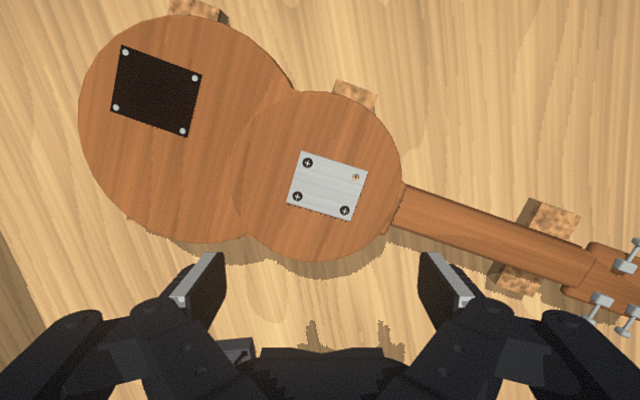

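The empty hole with its pencil cross is at (356,177). Screws are at (307,163), (297,196) and (345,211).

```bash
python3 - <<'E'
from h import *
d=load('w1')
im=d['pixels'][140:230,275:385,::-1]; cv2.imwrite('pics/w1z.png',cv2.resize(im,None,fx=6,fy=6,interpolation=cv2.INTER_CUBIC))
print('hole',onz(d,356,177,.0715)); 
g=cv2.cvtColor(d['pixels'],cv2.COLOR_RGB2GRAY)
hsv=cv2.cvtColor(d['pixels'],cv2.COLOR_RGB2HSV)
m=((hsv[...,1]<50)&(g>110)).astype(np.uint8); m[:140]=0;m[230:]=0;m[:,:275]=0;m[:,385:]=0
c=max(cv2.findContours(m,0,2)[0],key=cv2.contourArea);r=cv2.minAreaRect(c);print(r)
P=np.array([onz(d,*p,.073)for p in cv2.boxPoints(r)]);print(P.mean(0),[np.linalg.norm(P[i]-P[i-1])for i in range(4)])
b=load('top0');a=load('scene0')
print('top hole',onz(b,345,198,.0715),'scene',onz(a,299,198.2,.0715))
z=d['range_z'];print(pt(d,325,187))
E
```

```text
hole [ 0.57351964 -0.14907491  0.0715    ]
((326.3865051269531, 186.11892700195312), (69.91891479492188, 53.96476364135742), 17.10272979736328)
[ 0.54417078 -0.152471    0.073     ] [np.float64(0.06854034712389075), np.float64(0.05225055920093621), np.float64(0.06553350554025103), np.float64(0.05324210489541491)]
top hole [ 0.56867638 -0.15276085  0.0715    ] scene [ 0.56837004 -0.15059209  0.0715    ]
[ 0.54271241 -0.1524421   0.07275272]
```

View pics/w1z.png

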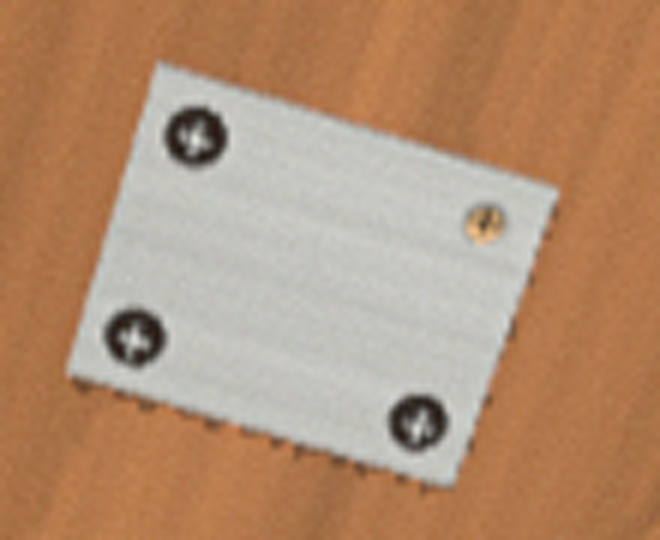

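Call:
step_arm --targets '[[[1,0.88,-0.3,0,0],[1,0.88,-0.3,0,0],[1,0.88,-0.3,0,0],[1,0.88,-0.3,0,0],[1,0.88,-0.3,0,0],[1,0.88,-0.3,0,0],[1,0.88,-0.3,0,0],[1,0.88,-0.3,0,0],[1,0.88,-0.3,0,0],[1,0,0,0,0]]]'

```text
time: 3.53
eef_pos: [0.4952, 0.1808, 0.2312]
tcp_rot: [0.776, 0.631, 0.0, -0.001]
contact_force: [-0.8, 0.3, -0.5]
opening: 1.0
```

```bash
python3 - <<'E'
from h import *
s=get_state();print(s['time'],s['eef_pos'],s['tcp_rot'])
d=shot('wrist','w2')
E
```

```text
3.5333 [0.49524075 0.18081961 0.23119756] [ 7.75521376e-01  6.31320427e-01  3.79294130e-04 -9.84616418e-04]
```

View pics/w2.png

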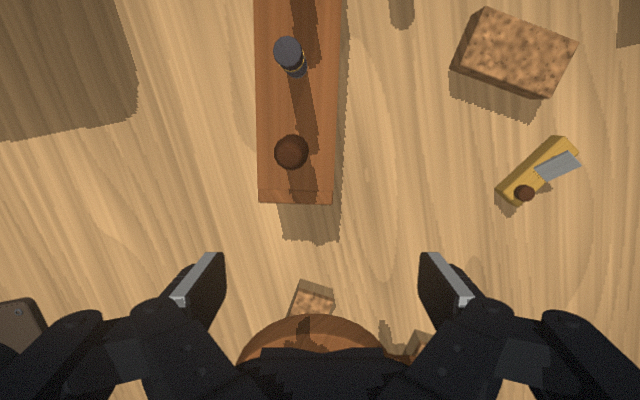

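The wrist view shows the punch cap at about (288,50), the awl at (291,152) and the rack edges nearly parallel to tool x.

```bash
python3 - <<'E'
from h import *
d=load('w2');b=load('top0')
im=d['pixels'][20:90,255:335,::-1]; cv2.imwrite('pics/w2z.png',cv2.resize(im,None,fx=7,fy=7,interpolation=cv2.INTER_CUBIC))
hsv=cv2.cvtColor(d['pixels'],cv2.COLOR_RGB2HSV)
# rack end corners: z .085
for u,v in((259,203),(333,205),(255,10),(348,10)): 
    p=onz(d,u,v,.085);print(p)
l=onz(d,259,203,.085)-onz(d,255,10,.085);r=onz(d,332,205,.085)-onz(d,348,10,.085)
print(np.degrees(np.arctan2(-l[1],-l[0])),np.degrees(np.arctan2(-r[1],-r[0])))
print('cap wrist',onz(d,288.5,48,.161),'awl',onz(d,291,152,.147))
print('cap top',onz(b,202.5,213,.161), 'nut',onz(b,183.8,209,.151),'awl',onz(b,226,220,.147))
E
```

```text
[0.43583659 0.17873758 0.085     ]
[0.5028995  0.16294088 0.085     ]
[0.47340326 0.33339673 0.085     ]
[0.54549228 0.31859291 0.085     ]
76.3472775262268 74.36594604976005
cap wrist [0.49755349 0.28768056 0.161     ] awl [0.48314659 0.22532047 0.147     ]
cap top [0.4935084 0.2860103 0.161    ] nut [0.50573119 0.34676295 0.151     ] awl [0.47574553 0.21719687 0.147     ]
```

View pics/w2z.png

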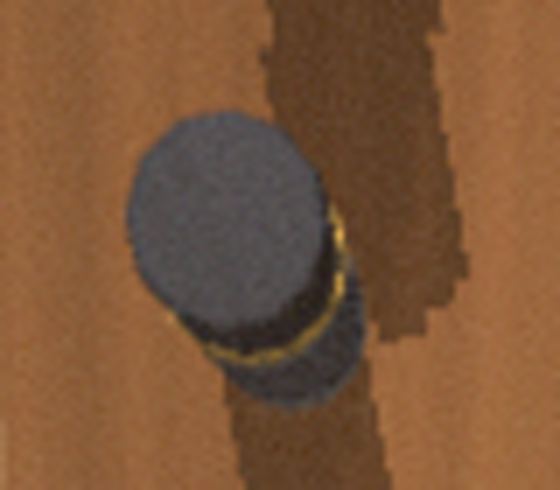

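Call:
step_arm --targets '[[[1,0.8,-0.16,0,0.1],[1,0.8,-0.16,0,0.2],[1,0.8,-0.16,0,0],[1,0.1,0,0,0],[1,0,0,0,0]]]'

```text
time: 4.0
eef_pos: [0.5002, 0.2782, 0.231]
tcp_rot: [0.785, 0.62, -0.0, 0.0]
contact_force: [-0.0, 0.7, -0.0]
opening: 0.996
```

```bash
python3 - <<'E'
from h import *
s=get_state();print(s['time'],s['eef_pos'],s['tcp_rot'])
d=shot('wrist','w3'); b=shot('scene','s3')
E
```

```text
4.0 [0.50024479 0.27821729 0.23095962] [ 7.84900462e-01  6.19621651e-01 -4.50855365e-04  2.68233340e-04]
```

View pics/w3.png

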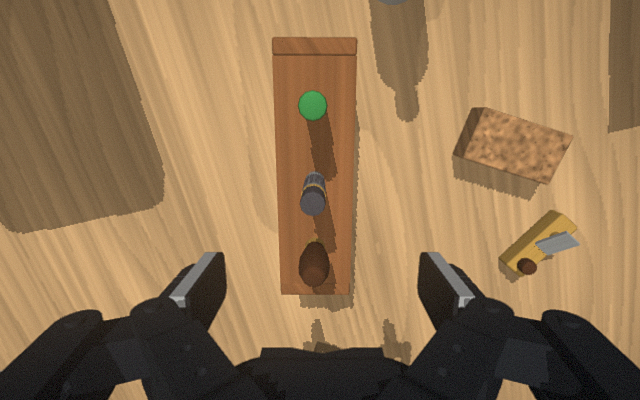

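The cap is at about (313,201), centred between the fingers. I'll segment it by height.

```bash
cat >> h.py <<'E'
def cloud(d,u0,u1,v0,v1):
    uu,vv=np.meshgrid(np.arange(u0,u1),np.arange(v0,v1));
    n=cv2.undistortPoints(np.stack([uu,vv],-1).reshape(-1,1,2).astype(float),d['mtx'],np.array([float(d['k1']),0,0,0]))[:,0]
    z=d['range_z'][v0:v1,u0:u1].ravel();R=cv2.Rodrigues(np.asarray(d['rvec'],float))[0];t=np.asarray(d['tvec'],float).ravel()
    P=(np.c_[n,np.ones(len(n))]*z[:,None]-t)@R
    return uu.ravel(),vv.ravel(),P,z
def tool(s,p):
    from scipy.spatial.transform import Rotation as Ro
    return Ro.from_quat(s['tcp_rot']).inv().apply(np.asarray(p)-s['eef_pos'])
E
python3 - <<'E'
from h import *
d=load('w3');s=get_state()
u,v,P,z=cloud(d,280,350,80,290)
print(np.percentile(P[:,2],[5,50,99,99.9]))
for n,(a,b),(l,h) in(('nut',(80,130),(.145,.17)),('punch',(165,225),(.152,.175)),('awl',(230,290),(.142,.16))):
    k=(v>a)&(v<b)&(P[:,2]>l)&(P[:,2]<h)
    c=((u[k].min()+u[k].max())/2,(v[k].min()+v[k].max())/2); zz=np.median(P[k,2]);q=onz(d,*c,zz)
    print(n,k.sum(),c,zz,q,tool(s,q))
b=load('s3')
E
```

```text
[0.08323935 0.0845251  0.16081639 0.37274968]
nut 717 (np.float64(312.5), np.float64(105.5)) 0.14990417169736442 [0.51163249 0.34954745 0.14990417] [ 0.07343555 -0.00583854  0.08090699]
punch 542 (np.float64(312.5), np.float64(202.5)) 0.16008780464323052 [0.49662504 0.28739173 0.1600878 ] [ 0.00948015 -0.00587762  0.07080905]
awl 398 (np.float64(313.5), np.float64(275.5)) 0.14466533669512593 [0.48162004 0.22480736 0.14466534] [-0.05485711 -0.00580414  0.08631772]
```

Call:
step_arm --targets '[[[1,0.24,-0.15,0,0],[1,0,0,0.6,0],[1,0,0,0.6,0],[1,0,0,0.6,0],[1,0,0,0.6,0],[1,0,0,0.5,0],[1,0,0,0,0],[1,0,0,0,0]]]'

```text
time: 4.77
eef_pos: [0.4955, 0.2884, 0.1144]
tcp_rot: [0.785, 0.619, -0.001, -0.0]
contact_force: [-0.8, -0.1, -0.1]
opening: 1.001
```

```bash
python3 - <<'E'
from h import *
s=get_state();print(s['time'],s['eef_pos'],s['contact_force'])
d=shot('wrist','w4')
u,v,P,z=cloud(d,290,350,150,350)
k=(P[:,2]>.152)&(P[:,2]<.175)
c=((u[k].min()+u[k].max())/2,(v[k].min()+v[k].max())/2); zz=np.median(P[k,2]);q=onz(d,*c,zz)
print(k.sum(),c,zz,q,tool(s,q))
E
```

```text
4.7667 [0.49547678 0.2884373  0.11439731] [-0.77760971 -0.11653345 -0.07870642]
2218 (np.float64(323.0), np.float64(316.0)) 0.15990157558267243 [0.49698209 0.28949227 0.15990158] [ 0.00130299  0.00110629 -0.04550929]
```

View pics/w4.png

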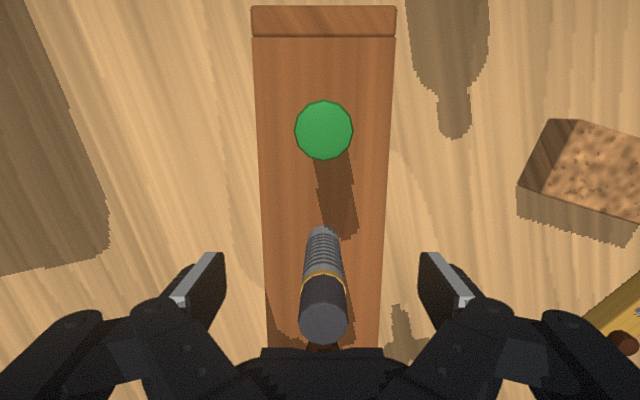

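The punch cap at (323,316) is midway between the fingers, so I'll close.

Call:
step_arm --targets '[[[0,0.03,0,0,0],[0,0,0,0,0],[0,0,0,0,0],[0,0,0,0,0],[0,0,0,0,0],[0,0,0,0,0],[0,0,0,0,0],[0,0,0,0,0]]]' --squeeze 90

```text
time: 5.48
eef_pos: [0.4967, 0.2907, 0.116]
tcp_rot: [0.785, 0.619, 0.0, 0.0]
contact_force: [-0.7, 0.1, 3.0]
opening: 0.188
```

```bash
python3 - <<'E'
from h import *
s=get_state();print(s['time'],s['eef_pos'],s['contact_force'],s['opening'],s['wrist_torque'])
d=shot('wrist','w5')
E
```

```text
5.4833 [0.49669715 0.29070344 0.11596086] [-0.65791907  0.05364839  3.01947245] 0.18753427033829423 [-0.05732542  0.23932425 -0.00186244]
```

View pics/w5.png

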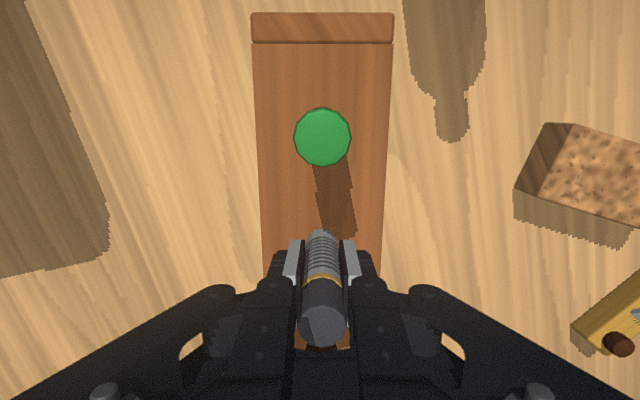

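Gripped with the opening at 0.188, about the 18 mm barrel. The seated grasp pose is TCP (0.4967,0.2907,0.116). Now I'll lift straight up.

Call:
step_arm --targets '[[[0,0,0,-0.1,0],[0,0,0,-0.3,0],[0,0,0,-0.4,0],[0,0,0,-0.5,0],[0,0,0,-0.5,0],[0,0,0,-0.5,0],[0,0,0,-0.5,0],[0,0,0,-0.3,0],[0,0,0,0,0],[0,0,0,0,0]]]'

```text
time: 6.37
eef_pos: [0.4966, 0.2906, 0.2397]
tcp_rot: [0.785, 0.619, 0.0, 0.0]
contact_force: [0.1, 0.3, -1.3]
opening: 0.187
```

```bash
python3 - <<'E'
from h import *
s=get_state();print(s['time'],s['eef_pos'],s['contact_force'],s['opening'],s['wrist_torque'])
d=shot('wrist','w6');a=shot('scene','s6')
p=proj(a,s['eef_pos']);print(p)
u,v=p[0].astype(int);im=a['pixels'][v-50:v+60,u-60:u+60,::-1]
A=cv2.resize(im,(600,550),interpolation=cv2.INTER_CUBIC);cv2.imwrite('pics/s6z.png',A)
E
```

```text
6.3667 [0.49657738 0.2905699  0.23972016] [ 0.10159426  0.25098801 -1.29133173] 0.18703387062981014 [-0.01523447  0.01122123 -0.00561565]
[[454.38960704 170.15105331]]
```

View pics/w6.png

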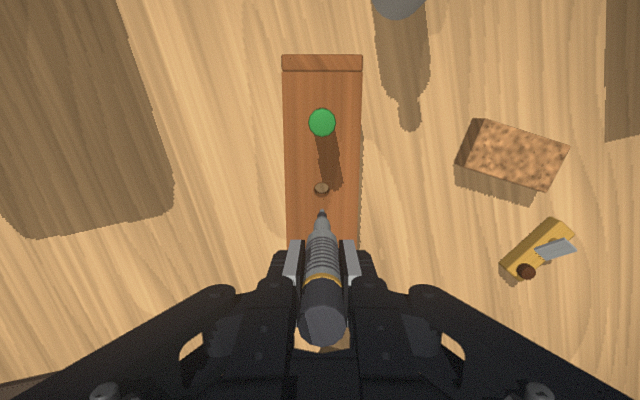

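View pics/s6z.png

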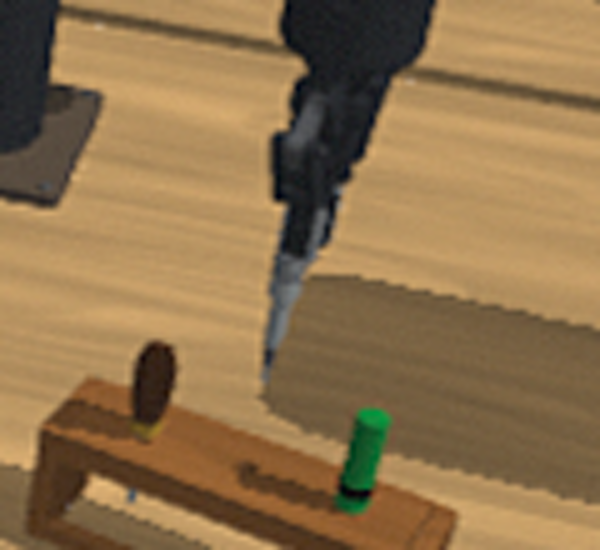

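The punch came out cleanly. Its tip is near (322,212) in the wrist view, and its empty rack hole is at (322,188).

```bash
python3 - <<'E'
from h import *
d=load('w6');s=get_state()
im=d['pixels'][170:260,280:370,::-1]; cv2.imwrite('pics/w6z.png',cv2.resize(im,None,fx=6.5,fy=6.5,interpolation=cv2.INTER_CUBIC))
from scipy.spatial.transform import Rotation as Ro
R=Ro.from_quat(s['tcp_rot']).as_matrix()
for tz in(.031,.065,.084,.09,.096):
  for tx in (0,.0015): print(tz,tx,proj(d,s['eef_pos']+R@np.array([tx,0,tz])))
a=load('s6')
for tz in(.031,.065,.084,.09,.096): print(tz,proj(a,s['eef_pos']+R@np.array([0,0,tz])))
print('hole', onz(d,322,188,.085), tool(s,onz(d,322,188,.085)))
E
```

```text
0.031 0 [[318.89227369 235.15239259]]
0.031 0.0015 [[318.88869886 232.74074983]]
0.065 0 [[319.13046998 216.49907134]]
0.065 0.0015 [[319.12782362 214.4129131 ]]
0.084 0 [[319.23500159 208.30565591]]
0.084 0.0015 [[319.23272082 206.36587807]]
0.09 0 [[319.26474969 205.97309937]]
0.09 0.0015 [[319.26256823 204.0753796 ]]
0.096 0 [[319.29311981 203.74824537]]
0.096 0.0015 [[319.29103111 201.89080176]]
0.031 [[452.02815458 179.94910704]]
0.065 [[449.77637078 189.86394068]]
0.084 [[448.54872251 195.27122405]]
0.09 [[448.16549161 196.95946154]]
0.096 [[447.78436477 198.63855455]]
hole [0.49721924 0.28847782 0.085     ] [-0.00103487  0.00235671  0.1525021 ]
```

View pics/w6z.png

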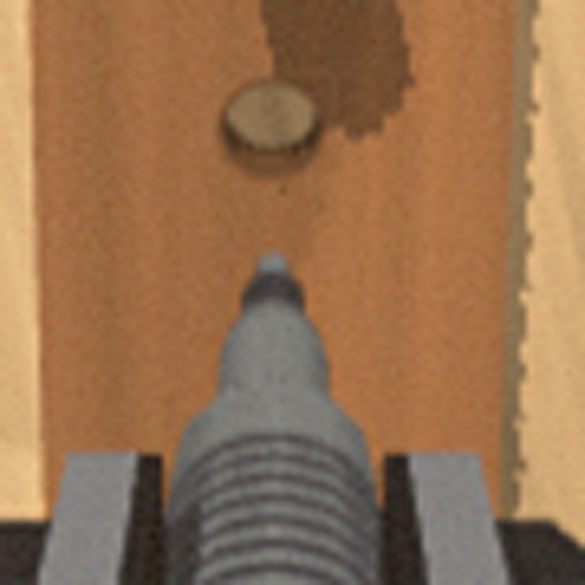

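Raise first, because the tip must clear the awl. Then I'll carry it over to the plate.

Call:
step_arm --targets '[[[0,0,0,-0.5,0],[0,0,0,-0.25,0],[0,-0.42,0.18,0,0],[0,-0.85,0.364,0,0],[0,-0.85,0.364,0,0],[0,-0.85,0.364,0,0],[0,-0.85,0.364,0,0],[0,-0.85,0.364,0,0],[0,-0.85,0.364,0,0],[0,-0.85,0.364,0,0]]]'

```text
time: 7.3
eef_pos: [0.5431, 0.0156, 0.2687]
tcp_rot: [0.785, 0.619, -0.0, -0.0]
contact_force: [0.0, 1.4, -1.5]
opening: 0.189
```

Call:
step_arm --targets '[[[0,-0.85,0.364,0,0],[0,-0.85,0.364,0,0],[0,-0.85,0.364,0,0],[0,-0.85,0.364,0,0],[0,-0.42,0.18,0,0],[0,0,0,0.4,0],[0,0,0,0.4,0],[0,0,0,0,0],[0,0,0,0,0]]]'

```text
time: 8.05
eef_pos: [0.5705, -0.1462, 0.2354]
tcp_rot: [0.785, 0.619, -0.001, -0.002]
contact_force: [-0.4, -0.0, -1.6]
opening: 0.187
```

```bash
python3 - <<'E'
from h import *
s=get_state();print(s['time'],s['eef_pos'],s['contact_force'],s['opening'],s['tcp_rot'])
d=shot('wrist','w7');a=shot('scene','s7')
im=d['pixels'][160:250,270:370,::-1]; cv2.imwrite('pics/w7z.png',cv2.resize(im,None,fx=7,fy=6.5,interpolation=cv2.INTER_CUBIC))
E
```

```text
8.05 [ 0.57051477 -0.14620876  0.23542748] [-0.39139575 -0.04946475 -1.6422093 ] 0.18710473062565722 [ 0.78514817  0.61930478 -0.00090212 -0.00176764]
```

View pics/w7z.png

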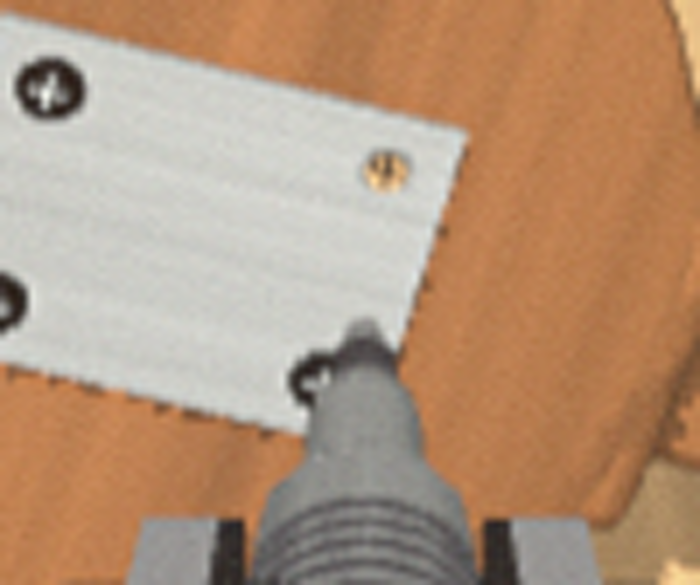

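The hole is at (325.1,186.5). From the rack-hole calibration the punch axis would meet the wood at about (321.8,187.5). I'll correct about 3 mm in y and 1 mm in x while descending, then look again close up.

Call:
step_arm --targets '[[[0,0.023,0.078,0.4,0],[0,0,0,0.4,0],[0,0,0,0.3,0],[0,0,0,0.1,0],[0,0,0,0,0],[0,0,0,0,0],[0,0,0,0,0]]]'

```text
time: 8.73
eef_pos: [0.5754, -0.1465, 0.1907]
tcp_rot: [0.785, 0.619, 0.001, 0.001]
contact_force: [0.1, -0.0, -1.7]
opening: 0.183
```

```bash
python3 - <<'E'
from h import *
s=get_state();print(s['time'],s['eef_pos'],s['contact_force'],s['opening'],s['tcp_rot'])
d=shot('wrist','w8');a=shot('scene','s8')
im=d['pixels'][170:250,280:370,::-1]; cv2.imwrite('pics/w8z.png',cv2.resize(im,None,fx=7,fy=7,interpolation=cv2.INTER_CUBIC))
p=proj(a,s['eef_pos']);u,v=p[0].astype(int);im=a['pixels'][v-10:v+60,u-50:u+50,::-1]
cv2.imwrite('pics/s8z.png',cv2.resize(im,None,fx=7,fy=7,interpolation=cv2.INTER_CUBIC));print(u-50,v-10)
E
```

```text
8.7333 [ 0.57536543 -0.14654882  0.19072761] [ 0.11082566 -0.02788944 -1.68024969] 0.18329247764639053 [7.85037103e-01 6.19447688e-01 5.23739044e-04 1.01741779e-03]
248 157
```

View pics/w8z.png

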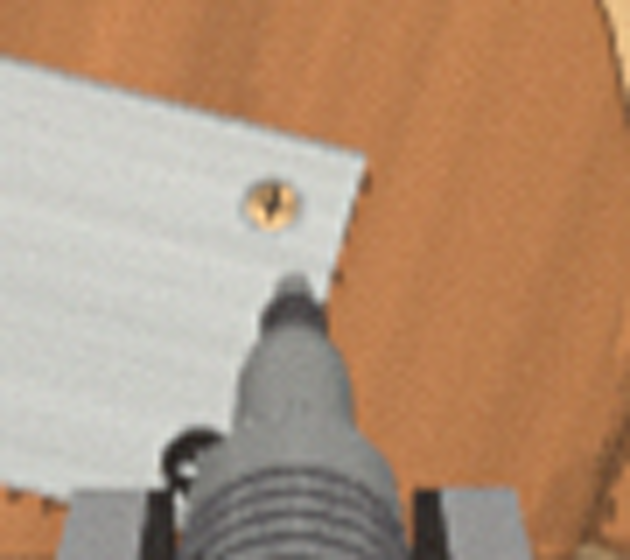

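View pics/s8z.png

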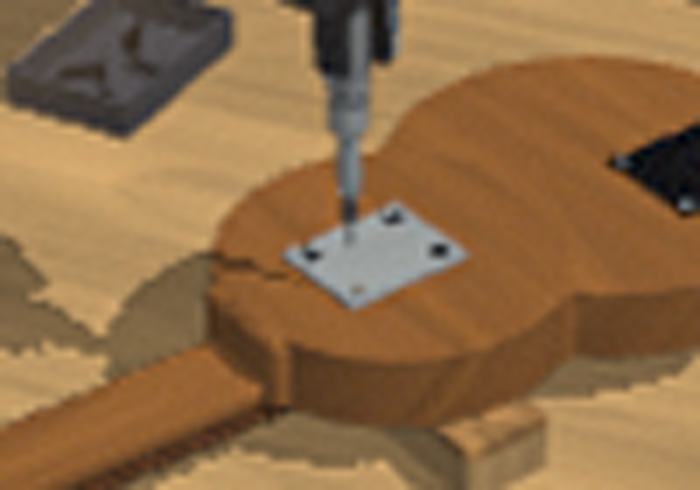

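Call:
step_arm --targets '[[[0,0,0,0,0],[0,0,0,0,0],[0,0,0,0,0],[0,0,0,0,0]]]'

```text
time: 9.17
eef_pos: [0.5747, -0.1464, 0.1895]
tcp_rot: [0.785, 0.619, 0.0, 0.0]
contact_force: [0.9, 0.2, -2.6]
opening: 0.186
```

```bash
cat > look.py <<'E'
import sys
from h import *
n=sys.argv[1]
s=get_state();print(s['time'],s['eef_pos'],s['contact_force'],s['opening'],s['tcp_rot'],np.abs(s['dq']).max())
d=shot('wrist','w'+n)
im=d['pixels'][170:250,280:370,::-1]; cv2.imwrite(f'pics/w{n}z.png',cv2.resize(im,None,fx=7,fy=7,interpolation=cv2.INTER_CUBIC))
# hole: warm-coloured blob
h=cv2.cvtColor(d['pixels'],cv2.COLOR_RGB2HSV)
from scipy.spatial.transform import Rotation as Ro
R=Ro.from_quat(s['tcp_rot']).as_matrix()
for tz in(.084,.088,.092,.096,s['eef_pos'][2]-.0715): print(round(tz,4),proj(d,s['eef_pos']+R@np.array([-.0018,.0024,tz])))
E
python3 look.py 9
```

```text
9.1667 [ 0.57466877 -0.14637202  0.18946413] [ 0.90368627  0.15760764 -2.56541233] 0.18562172460301252 [7.85119612e-01 6.19344157e-01 5.94393218e-05 7.58020269e-05] 0.0031228428558324646
0.084 [[324.04145196 210.53886386]]
0.088 [[324.00282412 208.91217627]]
0.092 [[323.96541454 207.33669825]]
0.096 [[323.92916637 205.81004469]]
0.118 [[323.74860318 198.20402946]]
```

View pics/w9z.png

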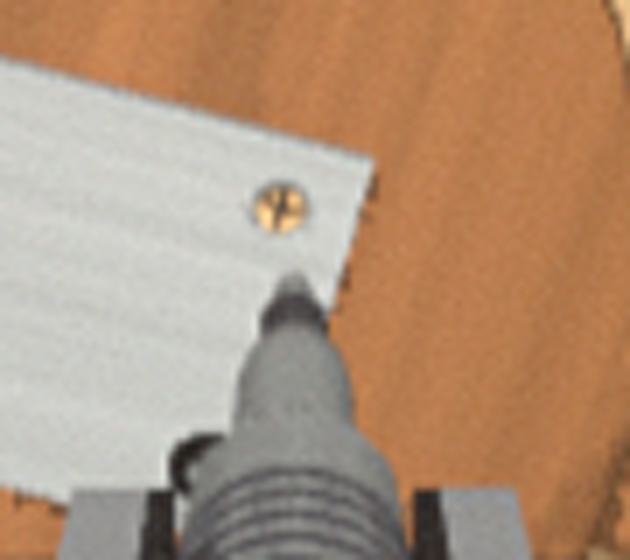

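Settled now. The hole is at (320.0,199.6) and the tip at (322.0,209.2). I'll correct y by −1.4 mm and x by −0.5 mm, and go 12 mm down.

Call:
step_arm --targets '[[[0,-0.012,-0.035,0.15,0],[0,0,0,0.15,0],[0,0,0,0,0],[0,0,0,0,0],[0,0,0,0,0],[0,0,0,0,0],[0,0,0,0,0],[0,0,0,0,0]]]'

```text
time: 9.88
eef_pos: [0.5733, -0.1465, 0.1776]
tcp_rot: [0.785, 0.619, 0.0, 0.0]
contact_force: [0.1, 0.7, -2.0]
opening: 0.186
```

```bash
python3 look.py 10; python3 - <<'E'
from h import *
a=shot('scene','s10');im=a['pixels'][170:230,270:340,::-1];cv2.imwrite('pics/s10z.png',cv2.resize(im,None,fx=9,fy=9,interpolation=cv2.INTER_CUBIC))
E
```

```text
9.8833 [ 0.57332703 -0.14652589  0.17758446] [ 0.0583777   0.69555458 -2.00363752] 0.18614061309554647 [7.85085393e-01 6.19387495e-01 1.01088375e-04 2.15075899e-04] 0.0020266993308808764
0.084 [[324.02164832 210.5131621 ]]
0.088 [[323.98308992 208.88729943]]
0.092 [[323.94574746 207.31261587]]
0.096 [[323.90956422 205.78672794]]
0.1061 [[323.82313935 202.14174708]]
```

View pics/w10z.png

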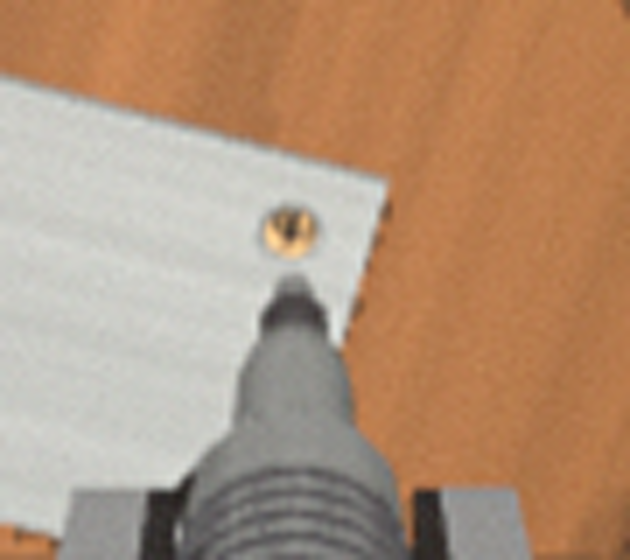

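View pics/s10z.png

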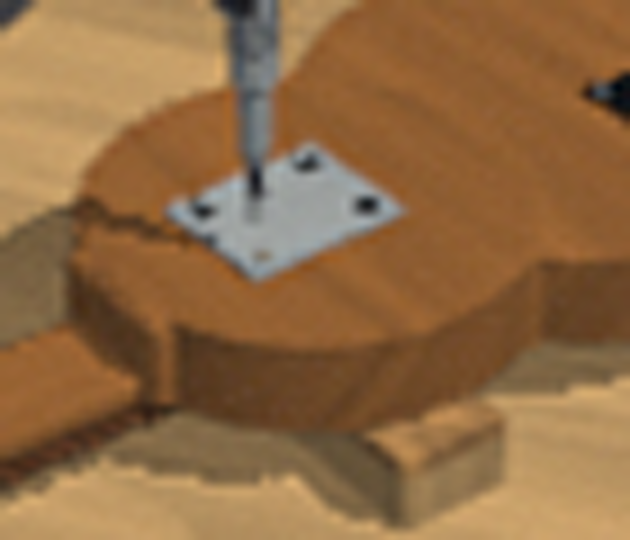

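The tip is (321.9,209.1) and the hole (321.4,203.0) in wrist. In scene they are (298.1,194.7) and (299.1,198.4). I'll solve for the relative 3D offset from both views.

```bash
cat > rel.py <<'E'
from h import *
from scipy.optimize import least_squares
from scipy.spatial.transform import Rotation as Ro
def rel(w,a,wt,wh,at,ah,R):
    H1=onz(w,*wh,.0705);H2=onz(a,*ah,.0705)
    f=lambda x:np.r_[proj(w,H1+x)[0]-wt,proj(a,H2+x)[0]-at]
    r=least_squares(f,[0,0,.02]);return r.x,R.T@r.x,r.fun
E
python3 - <<'E'
from rel import *
s=get_state();R=Ro.from_quat(s['tcp_rot']).as_matrix()
print(rel(load('w10'),load('s10'),(321.9,209.1),(321.4,203.0),(298.1,194.7),(299.1,198.4),R))
E
```

```text
(array([ 0.000169  , -0.00116284,  0.01326597]), array([-0.00109257,  0.0004395 , -0.01326574]), array([0.0640125 , 0.13876344, 0.59218892, 0.20023132]))
```

Call:
step_arm --targets '[[[0,0,-0.008,0.1,0],[0,0,0,0.05,0],[0,0,0,0,0],[0,0,0,0,0],[0,0,0,0,0],[0,0,0,0,0],[0,0,0,0,0]]]'

```text
time: 10.57
eef_pos: [0.5729, -0.1464, 0.1715]
tcp_rot: [0.785, 0.619, 0.0, 0.0]
contact_force: [0.1, 0.4, -1.5]
opening: 0.188
```

```bash
python3 look.py 11; python3 - <<'E'
from h import *
a=shot('scene','s11');im=a['pixels'][180:215,280:320,::-1];cv2.imwrite('pics/s11z.png',cv2.resize(im,None,fx=16,fy=16,interpolation=cv2.INTER_CUBIC))
im=load('w11')['pixels'][190:230,300:345,::-1];cv2.imwrite('pics/w11z.png',cv2.resize(im,None,fx=14,fy=14,interpolation=cv2.INTER_CUBIC))
E
```

```text
10.5667 [ 0.57293759 -0.14643434  0.17149065] [ 0.11938464  0.42693635 -1.47939627] 0.18760328827058287 [7.85086287e-01 6.19386390e-01 6.37134557e-05 1.32030299e-04] 0.0018650927544532898
0.084 [[324.03371544 210.54415599]]
0.088 [[323.99536714 208.91749072]]
0.092 [[323.95822843 207.34203979]]
0.096 [[323.92224286 205.81541762]]
0.1 [[323.88743775 204.33879229]]
```

View pics/w11z.png

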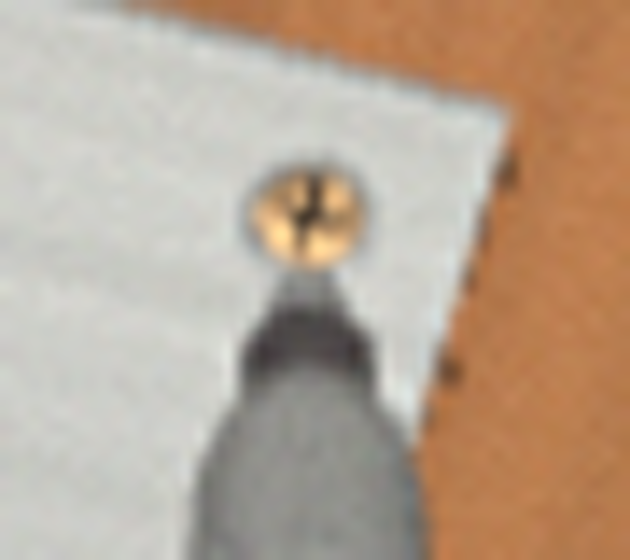

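View pics/s11z.png

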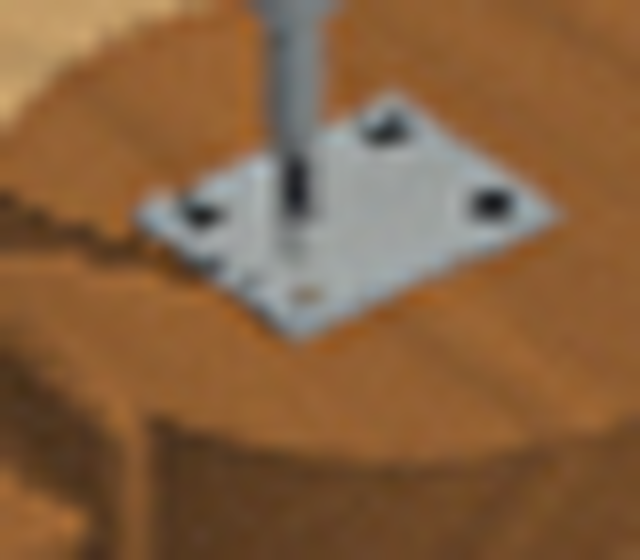

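Wrist: tip (322.0,208.9), cross (321.9,205.1). Scene: tip (298.3,196.1), hole (299.2,198.4).

```bash
python3 - <<'E'
from rel import *
s=get_state();R=Ro.from_quat(s['tcp_rot']).as_matrix();w=load('w11');a=load('s11')
print(rel(w,a,(322.0,208.9),(321.9,205.1),(298.25,196.1),(299.2,198.4),R))
H=onz(w,321.9,205.1,.0705);b=proj(w,H)[0]
for ex in(-.001,0,.001):
  for h in(.005,.008,.012):
    print(ex,h,proj(w,H+R@np.array([ex,0,-h]))[0]-b)
b=proj(a,H)[0]
for v in ([0,0,-.01],[.001,0,0],[0,.001,0]): print(v,proj(a,H+R@np.array(v))[0]-b)
E
```

```text
(array([-7.56449163e-05, -8.53497922e-04,  7.69831393e-03]), array([-0.00084796,  0.00012682, -0.00769825]), array([0.07328873, 0.15959526, 0.68384925, 0.23181311]))
-0.001 0.005 [0.00405125 3.10173911]
-0.001 0.008 [0.00741839 4.26794039]
-0.001 0.012 [0.01203309 5.86613303]
0 0.005 [0.00547376 1.863196  ]
0 0.008 [0.00886113 3.0161331 ]
0 0.012 [0.01350367 4.59619285]
0.001 0.005 [0.0068996  0.62194721]
0.001 0.008 [0.01030728 1.76156112]
0.001 0.012 [0.01497779 3.32340626]
[0, 0, -0.01] [-0.03520312 -2.59920295]
[0.001, 0, 0] [0.25509986 0.10835717]
[0, 0.001, 0] [-0.19090055  0.14961223]
```

Call:
step_arm --targets '[[[0,0.01,0,0.08,0],[0,0,0,0,0],[0,0,0,0,0],[0,0,0,0,0],[0,0,0,0,0],[0,0,0,0,0],[0,0,0,0,0]]]'

```text
time: 11.25
eef_pos: [0.573, -0.146, 0.1682]
tcp_rot: [0.785, 0.619, 0.0, 0.0]
contact_force: [-0.5, 0.5, -1.5]
opening: 0.188
```

```bash
python3 look.py 12; python3 - <<'E'
from h import *
a=shot('scene','s12');im=a['pixels'][180:215,280:320,::-1];A=cv2.resize(im,None,fx=10,fy=10,interpolation=cv2.INTER_CUBIC)
im=load('w12')['pixels'][190:225,300:340,::-1];B=cv2.resize(im,None,fx=10,fy=10,interpolation=cv2.INTER_CUBIC)
cv2.imwrite('pics/m12.png',np.hstack([B,A]))
E
```

```text
11.25 [ 0.57298935 -0.14602972  0.16820083] [-0.51047838  0.53265085 -1.4915336 ] 0.18785054821473915 [7.85101272e-01 6.19367409e-01 4.01705160e-05 6.04446533e-05] 0.002648923326395054
0.084 [[324.03440113 210.52840544]]
0.088 [[323.99591188 208.90201301]]
0.092 [[323.95863651 207.32682022]]
0.096 [[323.92251837 205.80044248]]
0.0967 [[323.91630533 205.53786649]]
```

View pics/m12.png

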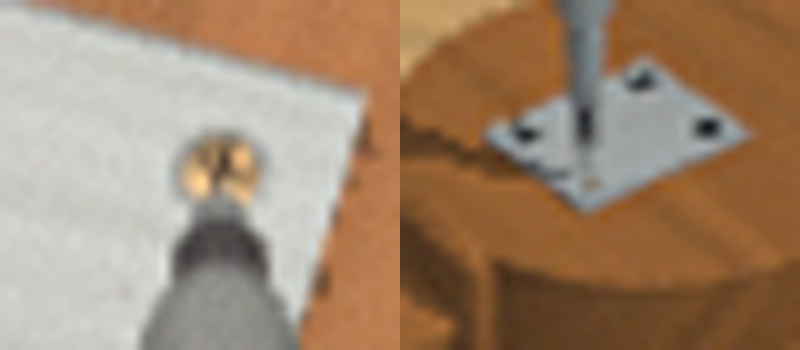

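Call:
step_arm --targets '[[[0,0.008,0,0.03,0],[0,0,0,0.03,0],[0,0,0,0,0],[0,0,0,0,0],[0,0,0,0,0],[0,0,0,0,0],[0,0,0,0,0]]]'

```text
time: 11.93
eef_pos: [0.5731, -0.1457, 0.1658]
tcp_rot: [0.785, 0.619, 0.0, 0.0]
contact_force: [0.9, -0.0, -2.1]
opening: 0.183
```

```bash
cat > mm.py <<'E'
import sys
from h import *
n=sys.argv[1]
s=get_state();print(s['time'],s['eef_pos'],s['contact_force'],s['opening'],s['tcp_rot'],np.abs(s['dq']).max())
b=shot('wrist','w'+n);a=shot('scene','s'+n);im=a['pixels'][180:215,280:320,::-1];A=cv2.resize(im,None,fx=10,fy=10,interpolation=cv2.INTER_CUBIC)
im=b['pixels'][190:225,300:340,::-1];B=cv2.resize(im,None,fx=10,fy=10,interpolation=cv2.INTER_CUBIC)
cv2.imwrite(f'pics/m{n}.png',np.hstack([B,A]))
E
python3 mm.py 13
```

```text
11.9333 [ 0.57306051 -0.14569314  0.16576646] [ 0.92885915 -0.00872862 -2.14263147] 0.18266346574759487 [7.85091479e-01 6.19379826e-01 2.36689011e-05 2.01814450e-05] 0.0013417292275850784
```

View pics/m13.png

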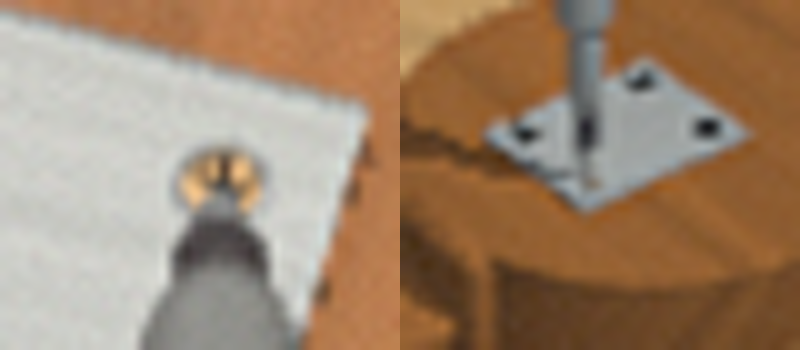

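The tip (220,190) sits on the hole's centre line just in front of the cross (222,184), which fits about 2.5 mm of remaining height. I'll continue slowly to contact.

Call:
step_arm --targets '[[[0,0,0,0.02,0],[0,0,0,0.02,0],[0,0,0,0,0],[0,0,0,0,0],[0,0,0,0,0],[0,0,0,0,0]]]'

```text
time: 12.53
eef_pos: [0.573, -0.1457, 0.1642]
tcp_rot: [0.785, 0.619, 0.0, 0.0]
contact_force: [0.1, 0.1, -2.2]
opening: 0.184
```

```bash
python3 mm.py 14
```

```text
12.5333 [ 0.57304678 -0.14568929  0.16415435] [ 0.05128501  0.09860488 -2.22770727] 0.18411438912536057 [7.85079012e-01 6.19395629e-01 1.27257277e-05 1.16686658e-05] 0.002781380959679266
```

View pics/m14.png

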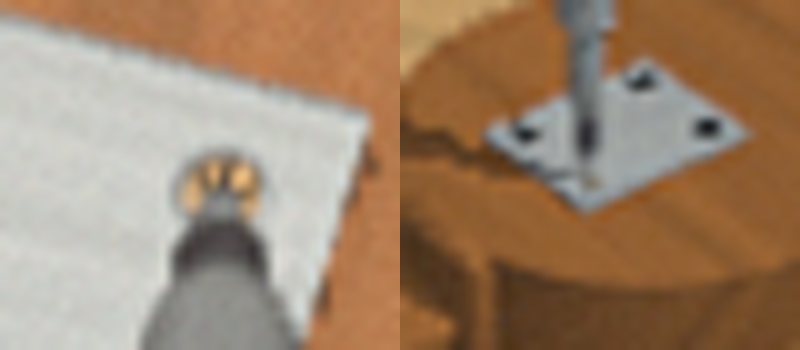

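Call:
step_arm --targets '[[[0,0,0,0.02,0],[0,0,0,0.02,0],[0,0,0,0,0],[0,0,0,0,0],[0,0,0,0,0],[0,0,0,0,0]]]'

```text
time: 13.13
eef_pos: [0.573, -0.1457, 0.1625]
tcp_rot: [0.785, 0.619, -0.0, -0.0]
contact_force: [-0.0, -0.4, -2.5]
opening: 0.187
```

```bash
python3 mm.py 15
```

```text
13.1333 [ 0.57298642 -0.14570946  0.16249194] [-0.01279427 -0.39450596 -2.47983749] 0.1874087013162356 [ 7.85099542e-01  6.19369603e-01 -4.09958258e-05 -4.82892862e-05] 0.0020929322597709565
```

View pics/m15.png

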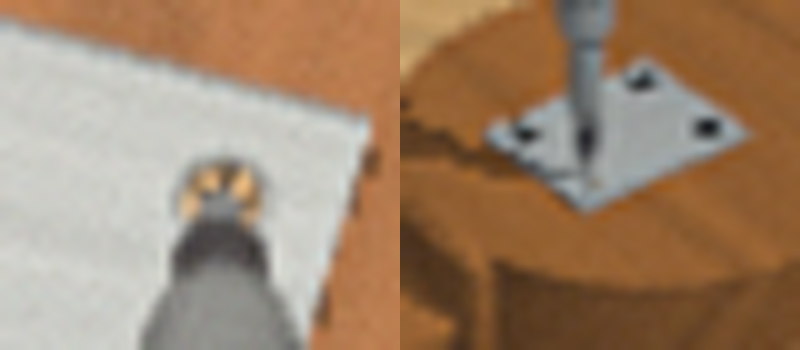

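Call:
step_arm --targets '[[[0,0,0,0.02,0],[0,0,0,0.01,0],[0,0,0,0,0],[0,0,0,0,0],[0,0,0,0,0],[0,0,0,0,0]]]'

```text
time: 13.73
eef_pos: [0.5732, -0.1458, 0.1617]
tcp_rot: [0.785, 0.619, 0.0, 0.0]
contact_force: [-0.3, -0.1, 1.2]
opening: 0.186
```

```bash
python3 mm.py 16
```

```text
13.7333 [ 0.57318657 -0.14576166  0.16165655] [-0.28485476 -0.08015541  1.24885516] 0.18574639623413422 [7.85093408e-01 6.19377333e-01 1.13267792e-04 2.17101526e-04] 0.0028903546980600203
```

View pics/m16.png

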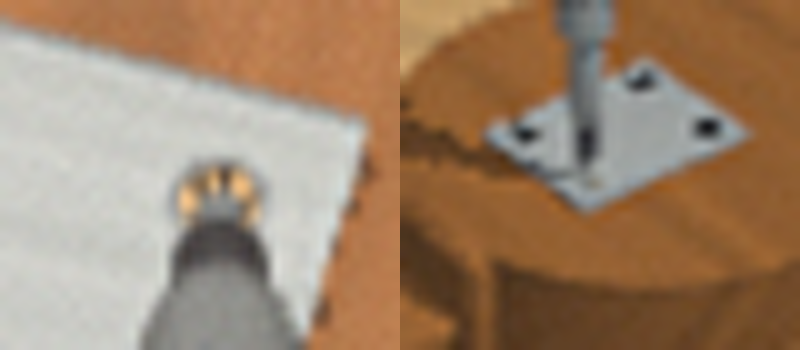

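Contact: Fz rose by about 3.3 N at TCP z = 0.1617, with the tip inside the hole rim near the cross. So it is on the wood and not the plate. Now the slow press.

Call:
step_arm --targets '[[[0,0,0,0.02,0],[0,0,0,0.02,0],[0,0,0,0.02,0],[0,0,0,0.02,0]]]'

```text
time: 14.17
eef_pos: [0.5734, -0.1459, 0.1589]
tcp_rot: [0.785, 0.619, 0.0, 0.0]
contact_force: [-0.3, -0.1, 4.9]
opening: 0.189
```

Call:
step_arm --targets '[[[0,0,0,0.02,0],[0,0,0,0.02,0]]]'

```text
time: 14.33
eef_pos: [0.5734, -0.1458, 0.1574]
tcp_rot: [0.785, 0.619, 0.0, 0.0]
contact_force: [-1.0, 0.7, 5.6]
opening: 0.189
```

Call:
step_arm --targets '[[[0,0,0,0.02,0],[0,0,0,0.02,0]]]'

```text
time: 14.5
eef_pos: [0.5735, -0.1459, 0.1561]
tcp_rot: [0.785, 0.619, 0.0, 0.001]
contact_force: [-1.0, 0.2, 6.9]
opening: 0.187
```

Call:
step_arm --targets '[[[0,0,0,0.02,0]]]'

```text
time: 14.58
eef_pos: [0.5735, -0.1459, 0.1555]
tcp_rot: [0.785, 0.619, 0.0, 0.001]
contact_force: [-0.7, 0.7, 8.6]
opening: 0.185
```

Call:
step_arm --targets '[[[0,0,0,0.02,0]]]'

```text
time: 14.67
eef_pos: [0.5736, -0.1459, 0.155]
tcp_rot: [0.785, 0.619, 0.0, 0.001]
contact_force: [-2.5, 1.3, 9.3]
opening: 0.187
```

Call:
step_arm --targets '[[[0,0,0,0.02,0]]]'

```text
time: 14.75
eef_pos: [0.5737, -0.146, 0.1545]
tcp_rot: [0.785, 0.619, 0.0, 0.001]
contact_force: [-1.0, 1.5, 10.0]
opening: 0.184
```

Call:
step_arm --targets '[[[0,0,0,0.02,0]]]'

```text
time: 14.83
eef_pos: [0.5741, -0.1461, 0.1541]
tcp_rot: [0.785, 0.619, 0.001, 0.001]
contact_force: [-0.5, 1.5, 10.6]
opening: 0.188
```

Call:
step_arm --targets '[[[0,0,0,0,0]]]'

```text
time: 14.92
eef_pos: [0.5744, -0.146, 0.1542]
tcp_rot: [0.785, 0.619, 0.001, 0.001]
contact_force: [-1.6, 1.9, 9.2]
opening: 0.187
```

Call:
step_arm --targets '[[[0,0,0,0.015,0]]]'

```text
time: 15.0
eef_pos: [0.5745, -0.146, 0.154]
tcp_rot: [0.785, 0.619, 0.001, 0.002]
contact_force: [-1.3, 0.4, 10.7]
opening: 0.191
```

Call:
step_arm --targets '[[[0,0,0,0.015,0]]]'

```text
time: 15.08
eef_pos: [0.5746, -0.146, 0.1537]
tcp_rot: [0.785, 0.619, 0.001, 0.002]
contact_force: [-2.1, 0.9, 12.6]
opening: 0.186
```

Call:
step_arm --targets '[[[0,0,0,0.01,0]]]'

```text
time: 15.17
eef_pos: [0.5746, -0.146, 0.1535]
tcp_rot: [0.785, 0.619, 0.001, 0.002]
contact_force: [-2.3, 1.7, 12.4]
opening: 0.188
```

```bash
python3 mm.py 17
```

```text
15.1667 [ 0.57461078 -0.14599163  0.1534772 ] [-2.29008308  1.70613106 12.38711529] 0.18815504237030473 [0.78510454 0.61936002 0.00123724 0.0015819 ] 0.008918774320031797
```

View pics/m17.png

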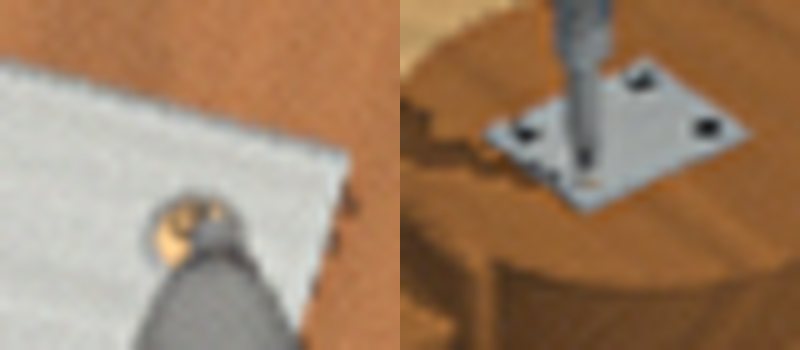

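The spring is still loaded and has not snapped, but the tip has crept about 1.4 mm along tool +y, with the hole centre at about (195,230) and the tip at (215,220). That is arm deflection under load. I'll unload, re-centre, and press again with a small compensating y shift.

Call:
step_arm --targets '[[[0,0,0,-0.06,0],[0,0,0,-0.06,0],[0,0,0,-0.06,0],[0,0,0,-0.06,0],[0,0,0,-0.06,0],[0,0,0,-0.01,0],[0,0,0,0,0],[0,0,0,0,0],[0,0,0,0,0],[0,0,0,0,0]]]'

```text
time: 16.1
eef_pos: [0.5727, -0.1456, 0.1619]
tcp_rot: [0.785, 0.619, -0.0, -0.0]
contact_force: [0.9, -0.6, 0.2]
opening: 0.186
```

```bash
python3 mm.py 18; python3 - <<'E'
from h import *
d=load('w18');print(len(d)); im=d['pixels'][165:260,270:370,::-1]; cv2.imwrite('pics/w18z.png',cv2.resize(im,None,fx=6,fy=6,interpolation=cv2.INTER_CUBIC))
E
```

```text
16.1 [ 0.57269691 -0.14558623  0.16194085] [ 0.89060848 -0.64641967  0.24501596] 0.18568563491566564 [ 7.85106070e-01  6.19361104e-01 -2.49348813e-04 -4.67888030e-04] 0.0024617445743654836
6
```

View pics/m18.png

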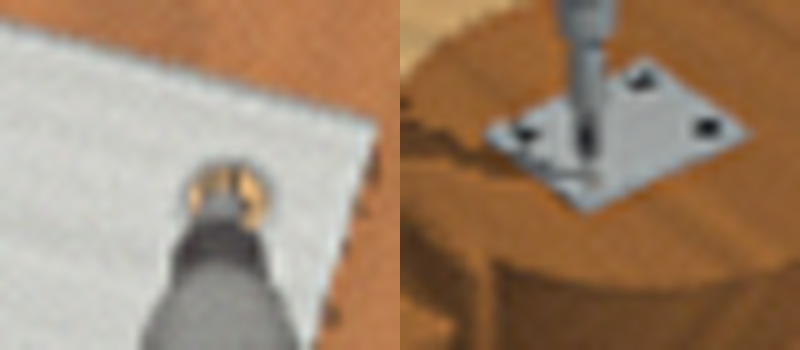

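View pics/w18z.png

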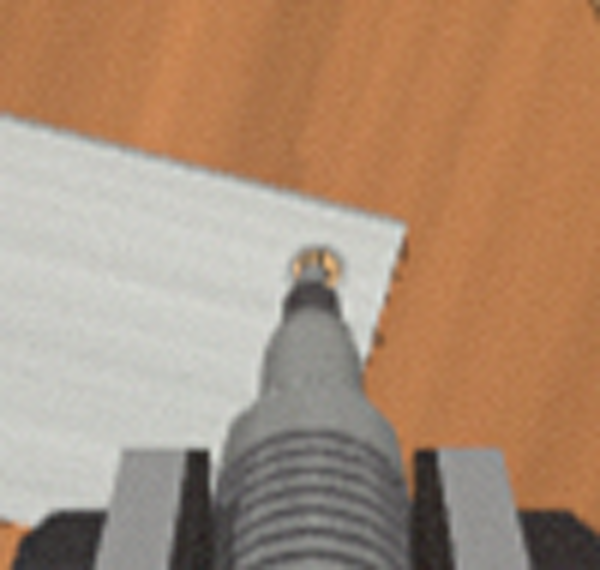

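The tip sits about 0.6 mm on the −y side of centre, still touching lightly, and nothing slipped in the grip. That is a useful pre-bias. Pressing again with y compensation.

Call:
step_arm --targets '[[[0,0,0.004,0.02,0],[0,0,0,0.02,0],[0,0,0,0.02,0],[0,0,0,0.02,0],[0,0,0,0.02,0],[0,0,-0.003,0.02,0],[0,0,-0.003,0.02,0]]]'

```text
time: 16.78
eef_pos: [0.5732, -0.1458, 0.1575]
tcp_rot: [0.785, 0.619, 0.0, 0.0]
contact_force: [-1.1, 1.0, 4.4]
opening: 0.189
```

Call:
step_arm --targets '[[[0,0,-0.003,0.02,0],[0,0,-0.003,0.02,0],[0,0,-0.003,0.02,0]]]'

```text
time: 17.03
eef_pos: [0.5732, -0.1458, 0.1557]
tcp_rot: [0.785, 0.619, 0.0, 0.001]
contact_force: [-2.6, 0.9, 7.8]
opening: 0.189
```

Call:
step_arm --targets '[[[0,0,-0.003,0.02,0],[0,0,-0.003,0.02,0]]]'

```text
time: 17.2
eef_pos: [0.5732, -0.1458, 0.1547]
tcp_rot: [0.785, 0.619, 0.001, 0.001]
contact_force: [-1.9, 1.0, 9.3]
opening: 0.188
```

Call:
step_arm --targets '[[[0,0,-0.006,0.02,0],[0,0,-0.006,0.02,0]]]'

```text
time: 17.37
eef_pos: [0.5735, -0.146, 0.154]
tcp_rot: [0.785, 0.619, 0.001, 0.002]
contact_force: [-0.2, 0.8, 10.5]
opening: 0.186
```

Call:
step_arm --targets '[[[0,0,-0.005,0.02,0]]]'

```text
time: 17.45
eef_pos: [0.5739, -0.1461, 0.1538]
tcp_rot: [0.785, 0.619, 0.002, 0.003]
contact_force: [-1.4, 1.4, 11.7]
opening: 0.188
```

Call:
step_arm --targets '[[[0,0,-0.003,0.02,0]]]'

```text
time: 17.53
eef_pos: [0.574, -0.146, 0.1534]
tcp_rot: [0.785, 0.619, 0.002, 0.003]
contact_force: [-1.3, 2.1, 13.5]
opening: 0.189
```

Call:
step_arm --targets '[[[0,0,-0.003,0.015,0]]]'

```text
time: 17.62
eef_pos: [0.5739, -0.146, 0.153]
tcp_rot: [0.785, 0.619, 0.002, 0.003]
contact_force: [-0.9, 1.2, 12.1]
opening: 0.186
```

```bash
python3 mm.py 19
```

```text
17.6167 [ 0.57394843 -0.14604514  0.15304418] [-0.93522883  1.24084787 12.08772665] 0.18566293030191222 [0.78514739 0.61929881 0.00201754 0.0029156 ] 0.013294294919103113
```

View pics/m19.png

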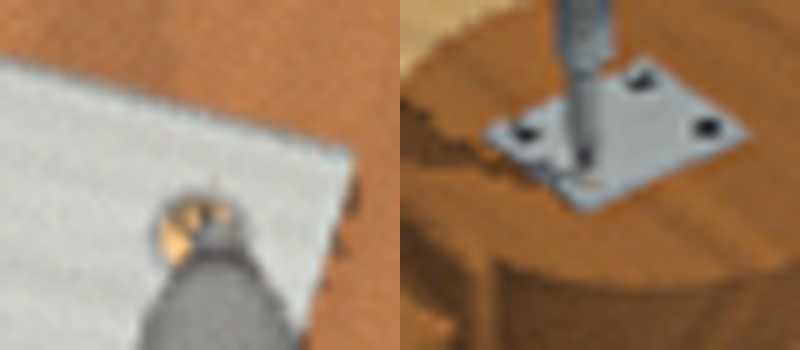

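Call:
step_arm --targets '[[[0,0,-0.012,0,0],[0,0,-0.008,0.01,0]]]'

```text
time: 17.88
eef_pos: [0.5733, -0.146, 0.1525]
tcp_rot: [0.785, 0.619, 0.002, 0.003]
contact_force: [-0.3, 0.7, 10.1]
opening: 0.19
```

Call:
step_arm --targets '[[[0,0,-0.003,0.015,0]]]'

```text
time: 17.97
eef_pos: [0.573, -0.1459, 0.1514]
tcp_rot: [0.785, 0.619, 0.002, 0.003]
contact_force: [3.6, 1.8, 7.4]
opening: 0.186
```

The force is falling, so it is letting go. I'll hold without pressing and read.

Call:
step_arm --targets '[[[0,0,0,0,0]]]'

```text
time: 18.05
eef_pos: [0.5724, -0.1458, 0.1503]
tcp_rot: [0.785, 0.619, 0.001, 0.003]
contact_force: [0.3, -0.8, 9.0]
opening: 0.193
```

```bash
python3 mm.py 20; python3 - <<'E'
from h import *
A=[]
for n in('16','19','20'):
    A.append(cv2.resize(load('w'+n)['pixels'][195:265,300:345,::-1],None,fx=5.8,fy=6.5,interpolation=cv2.INTER_CUBIC))
cv2.imwrite('pics/c20.png',np.hstack(A))
E
```

```text
18.05 [ 0.57242609 -0.14584735  0.15032822] [ 0.31955427 -0.75270654  8.96520274] 0.1929762632799161 [0.78508924 0.61937544 0.00147256 0.00260604] 0.006755886020372916
```

View pics/c20.png

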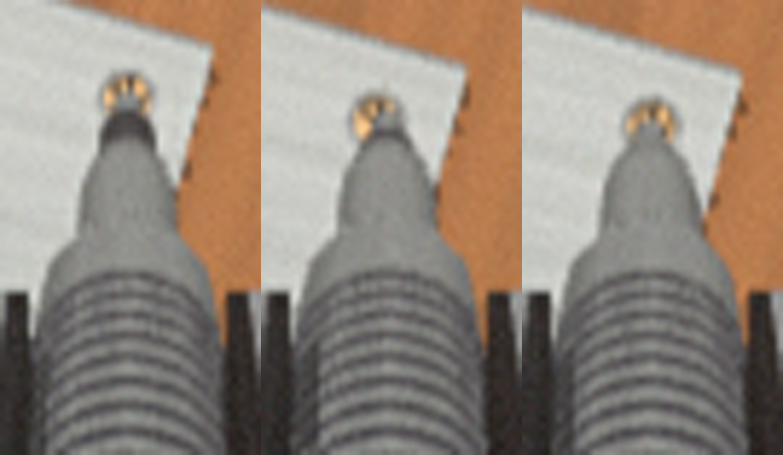

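View pics/m20.png

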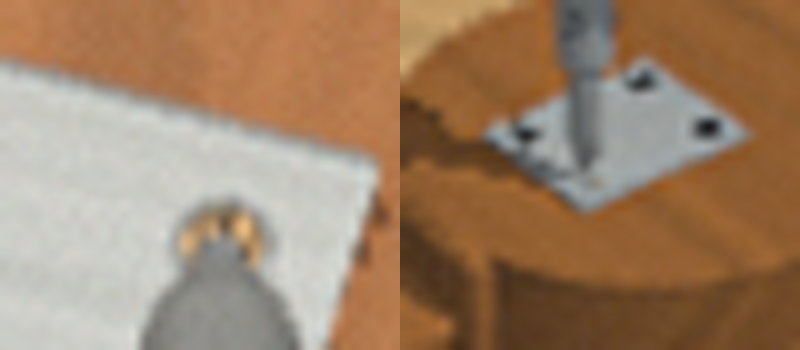

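The dark collar has now vanished into the sleeve, the barrel rings have not moved between the pads (no slip in the grip), and the tip is centred on the cross. TCP dropped 2.7 mm while the force fell from 12.6 to 7.4, so the spring has snapped. Lifting now.

Call:
step_arm --targets '[[[0,0,0,-0.1,0],[0,0,0,-0.15,0],[0,0,0,-0.2,0],[0,0,0,-0.4,0],[0,0,0,-0.6,0],[0,0,0,-0.6,0],[0,0,0,-0.6,0],[0,0,0,-0.3,0],[0,0,0,0,0],[0,0,0,0,0]]]'

```text
time: 18.98
eef_pos: [0.5704, -0.1451, 0.2659]
tcp_rot: [0.785, 0.619, -0.0, 0.0]
contact_force: [0.7, 0.2, -2.0]
opening: 0.189
```

```bash
python3 - <<'E'
from h import *
s=get_state();print(s['time'],s['eef_pos'],s['contact_force'],s['opening'],s['tcp_rot'])
d=shot('wrist','w21')
im=d['pixels'][150:250,270:370,::-1]; cv2.imwrite('pics/w21z.png',cv2.resize(im,None,fx=6,fy=6,interpolation=cv2.INTER_CUBIC))
e=np.array([.4967,.2907])-s['eef_pos'][:2]
print(tool(s,[.4967,.2907,.116]))
E
```

```text
18.9833 [ 0.57041559 -0.14506265  0.26586053] [ 0.67671817  0.17616736 -2.00507019] 0.18877439969130533 [ 7.85089689e-01  6.19382095e-01 -1.71958206e-05  1.53072204e-05]
[ 0.40664798 -0.1731076   0.14984137]
```

View pics/w21z.png

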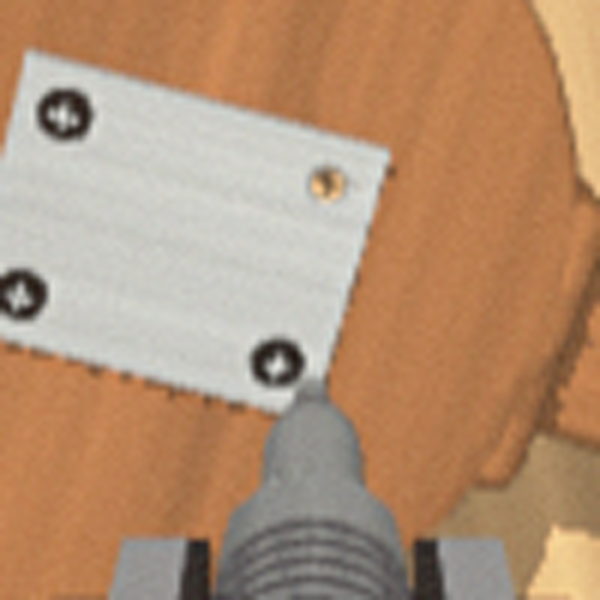

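Call:
step_arm --targets '[[[0,0.42,-0.18,0,0],[0,0.85,-0.36,0,0],[0,0.85,-0.36,0,0],[0,0.85,-0.36,0,0],[0,0.85,-0.36,0,0],[0,0.85,-0.36,0,0],[0,0.85,-0.36,0,0],[0,0.85,-0.36,0,0],[0,0.85,-0.36,0,0],[0,0.85,-0.36,0,0]]]'

```text
time: 19.87
eef_pos: [0.5108, 0.2021, 0.2633]
tcp_rot: [0.785, 0.619, -0.002, -0.001]
contact_force: [1.7, -1.4, -1.1]
opening: 0.187
```

Call:
step_arm --targets '[[[0,0.85,-0.36,0,0],[0,0.85,-0.36,0,0],[0,0.4,-0.17,0,0],[0,0,0,0.4,0],[0,0,0,0,0],[0,0,0,0,0],[0,0,0,0,0],[0,0,0,0,0]]]'

```text
time: 20.53
eef_pos: [0.4979, 0.2899, 0.2501]
tcp_rot: [0.785, 0.619, -0.0, -0.0]
contact_force: [0.4, 0.1, -1.6]
opening: 0.189
```

```bash
python3 - <<'E'
from h import *
s=get_state();print(s['time'],s['eef_pos'],s['contact_force'],s['opening'],s['tcp_rot'])
print(tool(s,[.4967,.2907,.116]))
d=shot('wrist','w22')
im=d['pixels'][170:260,280:370,::-1]; cv2.imwrite('pics/w22z.png',cv2.resize(im,None,fx=6.5,fy=6.5,interpolation=cv2.INTER_CUBIC))
E
```

```text
20.5333 [0.49786121 0.28992338 0.25008083] [ 0.38233282  0.09846703 -1.58338882] 0.18877422449379147 [ 7.85485792e-01  6.18879672e-01 -1.45221798e-04 -5.65763639e-06]
[ 0.00051302 -0.00128539  0.13408096]
```

View pics/w22z.png

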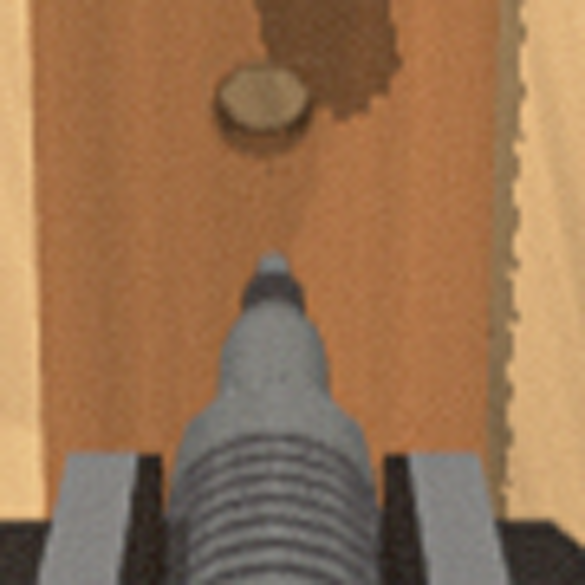

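The nose is back out, which confirms it snapped and reset. The hole position agrees with the pose error (x +0.5 mm, y −1.3 mm). I'll correct that and descend to just above the rack.

Call:
step_arm --targets '[[[0,0.013,-0.032,0.3,0],[0,0,0,0.5,0],[0,0,0,0.5,0],[0,0,0,0.3,0],[0,0,0,0,0],[0,0,0,0,0],[0,0,0,0,0],[0,0,0,0,0],[0,0,0,0,0]]]'

```text
time: 21.33
eef_pos: [0.4973, 0.2918, 0.1877]
tcp_rot: [0.785, 0.619, 0.001, 0.0]
contact_force: [0.4, 0.0, -1.6]
opening: 0.188
```

```bash
python3 - <<'E'
from h import *
s=get_state();print(s['time'],s['eef_pos'],s['contact_force'],s['opening'],s['tcp_rot'])
print(tool(s,[.4967,.2907,.116]))
d=shot('wrist','w23')
im=d['pixels'][170:260,280:370,::-1]; cv2.imwrite('pics/w23z.png',cv2.resize(im,None,fx=6.5,fy=6.5,interpolation=cv2.INTER_CUBIC))
E
```

```text
21.3333 [0.49727678 0.29176338 0.18770398] [ 0.36592291  0.02250536 -1.61870431] 0.18824158933184898 [7.85087094e-01 6.19383838e-01 1.31990725e-03 4.17330067e-04]
[-0.00127995 -0.00047769  0.07170117]
```

View pics/w23z.png

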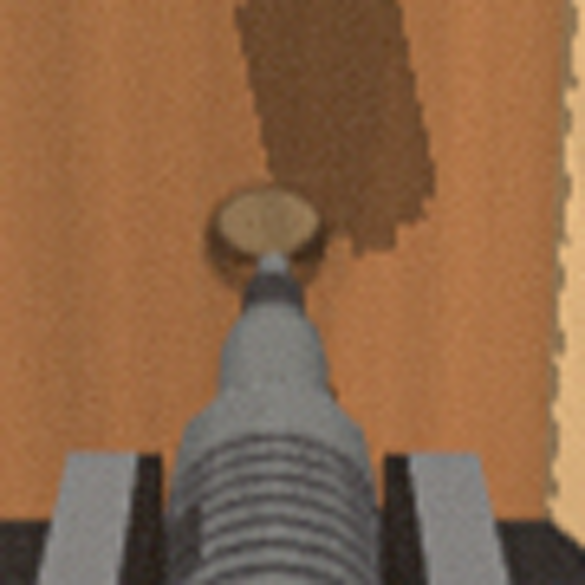

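Call:
step_arm --targets '[[[0,-0.02,-0.012,0,0],[0,0,0,0,0],[0,0,0,0,0],[0,0,0,0,0],[0,0,0,0,0]]]'

```text
time: 21.8
eef_pos: [0.4958, 0.2908, 0.1861]
tcp_rot: [0.785, 0.619, -0.0, 0.0]
contact_force: [0.8, -0.2, -2.5]
opening: 0.188
```

```bash
python3 - <<'E'
from h import *
s=get_state();print(s['time'],s['eef_pos'],s['contact_force'],s['tcp_rot']);print(tool(s,[.4967,.2907,.116]))
E
```

```text
21.8 [0.4957819  0.2907707  0.18613173] [ 0.78813714 -0.15589353 -2.51074581] [ 7.85074206e-01  6.19401720e-01 -2.80277557e-05  1.85231347e-05]
[0.00014957 0.00090975 0.07013172]
```

Call:
step_arm --targets '[[[0,0.003,0.02,0.1,0],[0,0,0,0.15,0],[0,0,0,0.15,0],[0,0,0,0.15,0],[0,0,0,0,0],[0,0,0,0,0]]]'

```text
time: 22.3
eef_pos: [0.4961, 0.2905, 0.163]
tcp_rot: [0.785, 0.619, -0.001, -0.0]
contact_force: [-0.3, -0.3, -1.4]
opening: 0.192
```

```bash
python3 - <<'E'
from h import *
s=get_state();print(s['time'],s['eef_pos'],s['contact_force'],s['tcp_rot']);print(tool(s,[.4967,.2907,.116]))
d=shot('wrist','w24')
im=d['pixels'][170:260,280:370,::-1]; cv2.imwrite('pics/w24z.png',cv2.resize(im,None,fx=6.5,fy=6.5,interpolation=cv2.INTER_CUBIC))
E
```

```text
22.3 [0.49605624 0.29050171 0.16303332] [-0.26370895 -0.25040857 -1.43931546] [ 7.85091420e-01  6.19379061e-01 -9.70272760e-04 -3.14703948e-04]
[0.00039599 0.0006597  0.04703185]
```

View pics/w24z.png

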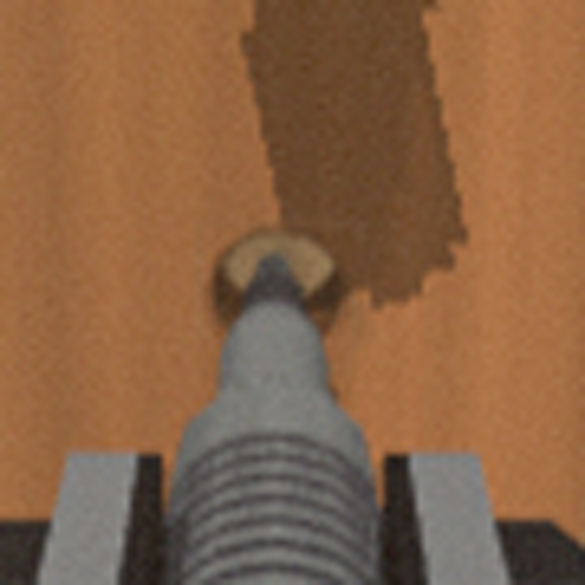

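The point is entering the hole centred. Continue down.

Call:
step_arm --targets '[[[0,0,0.006,0.15,0],[0,0,0,0.15,0],[0,0,0,0.15,0],[0,0,0,0,0],[0,0,0,0,0]]]'

```text
time: 22.77
eef_pos: [0.4963, 0.2905, 0.1452]
tcp_rot: [0.785, 0.619, -0.001, -0.0]
contact_force: [0.1, 0.3, -2.1]
opening: 0.184
```

Call:
step_arm --targets '[[[0,0,0,0.15,0],[0,0,0,0.15,0],[0,0,0,0.15,0],[0,0,0,0,0],[0,0,0,0,0],[0,0,0,0,0]]]'

```text
time: 23.27
eef_pos: [0.4969, 0.2907, 0.1281]
tcp_rot: [0.785, 0.619, 0.0, 0.0]
contact_force: [-0.5, 0.4, -1.5]
opening: 0.19
```

Call:
step_arm --targets '[[[0,0,0,0.1,0],[0,0,0,0.1,0],[0,0,0,0.05,0],[0,0,0,0,0],[0,0,0,0,0],[0,0,0,0,0]]]'

```text
time: 23.77
eef_pos: [0.4969, 0.2907, 0.1182]
tcp_rot: [0.785, 0.619, 0.0, 0.0]
contact_force: [-1.0, 0.0, -1.7]
opening: 0.187
```

Call:
step_arm --targets '[[[0,0,0,0.03,0],[0,0,0,0,0],[0,0,0,0,0],[0,0,0,0,0]]]'

```text
time: 24.1
eef_pos: [0.4969, 0.2907, 0.117]
tcp_rot: [0.785, 0.619, 0.0, 0.0]
contact_force: [0.1, 0.4, -1.9]
opening: 0.186
```

Call:
step_arm --targets '[[[0,0,0,0.025,0],[0,0,0,0,0],[0,0,0,0,0],[0,0,0,0,0]]]'

```text
time: 24.43
eef_pos: [0.497, 0.2907, 0.1161]
tcp_rot: [0.785, 0.619, 0.0, 0.0]
contact_force: [1.4, 0.5, -0.7]
opening: 0.188
```

Call:
step_arm --targets '[[[0,0,0,0.02,0],[0,0,0,0,0],[0,0,0,0,0]]]' --squeeze 20

```text
time: 24.68
eef_pos: [0.4971, 0.2908, 0.1159]
tcp_rot: [0.785, 0.619, 0.0, 0.0]
contact_force: [-1.4, 0.0, 3.5]
opening: 0.19
```

Call:
step_arm --targets '[[[0.25,0,0,0,0],[0.35,0,0,0,0],[0.6,0,0,0,0],[0.8,0,0,0,0],[0.8,0,0,0,0],[0.8,0,0,0,0]]]'

```text
time: 25.18
eef_pos: [0.4968, 0.2906, 0.115]
tcp_rot: [0.785, 0.619, -0.0, -0.0]
contact_force: [-0.2, 0.3, -0.2]
opening: 0.798
```

```bash
python3 - <<'E'
from h import *
s=get_state();print(s['time'],s['eef_pos'],s['contact_force'],s['opening'])
d=shot('wrist','w25')
E
```

```text
25.1833 [0.49679861 0.290631   0.1149741 ] [-0.24791789  0.316392   -0.20247854] 0.7977808535664846
```

View pics/w25.png

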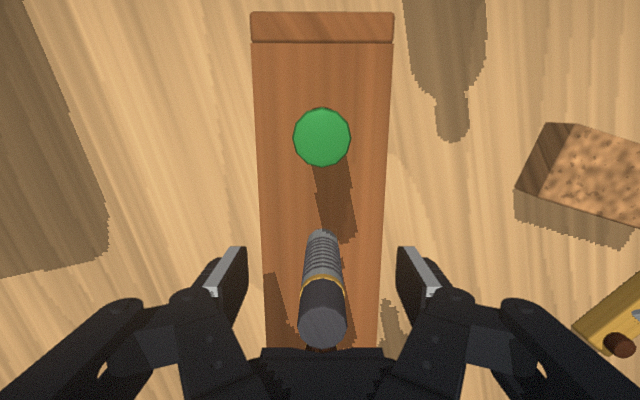

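The punch hangs upright between the open fingers, with its cap at (322,327). I'll lift clear slowly, then check.

Call:
step_arm --targets '[[[0.8,0,0,-0.2,0],[0.8,0,0,-0.4,0],[0.8,0,0,-0.6,0],[0.8,0,0,-0.8,0],[0.8,0,0,-0.8,0],[0.8,-0.4,0,-0.4,0],[0.8,-0.8,0,0,0],[0.8,-0.8,0,0,0],[0.8,-0.4,0,0,0],[0.8,0,0,0,0]]]'

```text
time: 26.07
eef_pos: [0.4741, 0.1951, 0.244]
tcp_rot: [0.786, 0.618, 0.0, 0.001]
contact_force: [-0.3, 0.4, -0.1]
opening: 0.8
```

```bash
python3 - <<'E'
from h import *
s=get_state();print(s['time'],s['eef_pos'],s['contact_force'],s['opening'])
d=shot('wrist','w26');a=shot('scene','s26')
im=a['pixels'][150:270,380:540,::-1];A=cv2.resize(im,(640,480),interpolation=cv2.INTER_CUBIC)
cv2.imwrite('pics/s26z.png',A)
for k in('scene0','s26'):
    x=load(k);u,v,P,z=cloud(x,400,490,180,240);m=(P[:,2]>.15);print(k,m.sum(),P[m].mean(0) if m.any() else 0)
b=load('scene0')['pixels'].astype(int);df=np.abs(b-a['pixels']).max(2)>60
n,l,st,c=cv2.connectedComponentsWithStats(df.astype(np.uint8));print([(st[i].tolist()) for i in range(1,n) if st[i,4]>15])
E
```

```text
26.0667 [0.47409593 0.19511044 0.24400625] [-0.29893912  0.40802646 -0.13598518] 0.7997144490737981
scene0 83 [0.8384342  0.30638633 0.37484784]
s26 86 [0.89078977 0.30673132 0.40929413]
[[428, 0, 31, 38, 424], [197, 9, 27, 24, 238], [351, 33, 47, 94, 1900], [437, 35, 15, 7, 46], [200, 37, 30, 42, 630], [408, 42, 59, 120, 3995], [378, 109, 26, 7, 58], [214, 121, 9, 4, 19], [329, 121, 44, 13, 123], [312, 130, 7, 9, 16], [213, 134, 21, 8, 61], [307, 141, 46, 25, 764], [275, 153, 21, 6, 28], [267, 175, 14, 18, 82], [277, 174, 25, 10, 68]]
```

View pics/s26z.png

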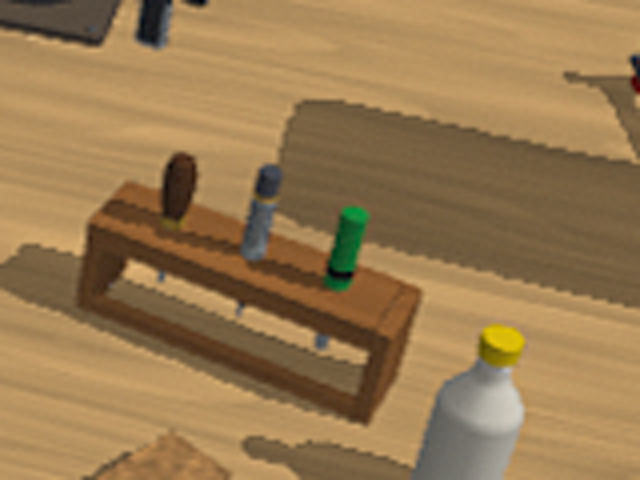

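View pics/w26.png

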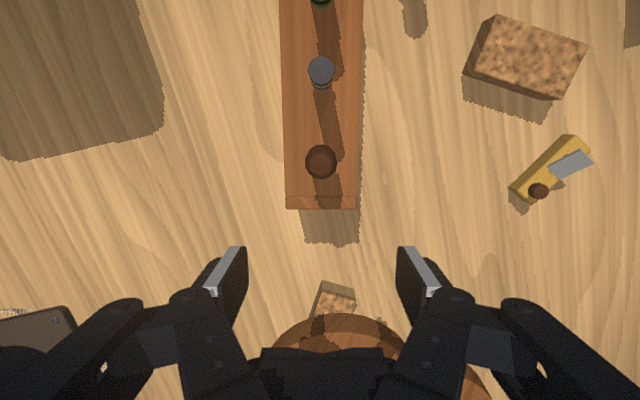

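The punch hangs upright in its middle hole, with its cap at wrist (321,71). The awl, nut driver and the rest are unchanged. Handing in.

```bash
python3 -c "
from plant import sign_off;print(sign_off())"
```

```text
the job is handed in; nothing more can be done
None
```

I set the centre punch off once, on the pencil cross in the empty plate hole at the neck end. I then hung it back in the middle rack hole it came from and handed the job in at about 26 s of the 69 s allowed.

- **First press:** This was stopped and unloaded before the spring let go. Arm deflection had moved the point about 1.4 mm off the cross, possibly against the hole rim. I re-centred it and pressed again, correcting sideways on the way down.
- **Snap:** It came on the second press. The measured force fell from about 12 N to 7 N while the tool dropped 2.7 mm. The nose went further in, the barrel did not slip in the grip, and the point was centred on the cross. Just after lifting the nose was still in, and by the time it reached the rack it was fully out again.
- **Weaker points:** I never read a force below 5 N during the snap; the lowest reading was 7.4 N, or about 9 N allowing for the −2 N no-contact reading. The arm's stored deflection then carried the nose to what was probably a light touch on its stop, reading about 9 N (about 11 N allowing for the same offset). I lifted off there.
- **Depth check:** The scene camera disagreed with the wrist camera by up to about 1 pixel on the tip position. I relied on the wrist view and the contact force instead.
- **Last pictures:** The punch hangs upright in the middle hole with the gripper open and clear. In view, the awl, nut driver, glue bottle, sanding block and plane are where they were. I took no last close-up of the plate after moving away.

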